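# Lock off and bleed the compressed-air manifold

### The arm

A 7-joint arm with a two-finger parallel gripper is mounted at the origin on a cart in front of the work surface, level with it; the furniture and walls round the work are solid. World frame = base frame: x ahead of the robot, y to its left, z up, the work surface at z = 0. Lengths are in m, angles in rad, forces in N, time in s.
With the tool pointing down it reaches from about 0.4 to 0.85 m from the base axis. Payload 10.4 kg.
Tool frame: the origin (TCP) lies midway between the tips of the shut fingers; the grasp point (between the pads) lies 19 mm behind it; y points along the fingers, x is the direction in which the jaws open and shut, and the axes are right-handed (so a half turn about y gives the same grasp; the last joint's range is limited). The gripper opens to 87 mm and grips with 3 to 60 N. Pads are 19 mm wide; open, the fingers measure 117 mm over their backs; the gripper's body (75 mm by 190 mm) begins 51 mm behind the grasp point.
Start: joints at [-1.152, 0.332, -0.065, 1.46, 0.022, 1.35, -0.088], TCP at [0.267, 0.565, 0.193] pointing down, gripper open.
Joint ranges: [-2.6, 2.6], [-0.5, 2.12], [-1.47, 1.34], [0.16, 2.42], [-1.27, 4.41], [0.06, 2.06], [-2.6, 2.6]. Speed limits (rad/s): [2.22, 2.22, 2.79, 2.79, 3.14, 3.14, 3.14].

### API

Orientations are given as a unit quaternion [x, y, z, w].
In Python, from bench import r gives the robot as it stands. The module is installed in compiled form; this text tells all that it offers.
- The arm moves only by the tool arm_command, never from a script. Its argument "deltas" is one flat list of numbers, 6 for each row, row after row: the shift along the tool's x, y, z in m, then the turn, a rotation vector about the tool's x, y, z in degrees. In form: [tx, ty, tz, ax, ay, az, tx, ty, tz, ax, ay, az, ...]. A call has 1 to 8 rows; each row is the pose to reach, as a shift and turn from the pose commanded when the call began, along the tool's axes at that moment; what a row does not reach only later rows make up. A row lasts 1/8 s, in which the tool goes at most 62.5 mm and 10.7 degrees, less where a joint would pass 70% of its speed; a pose out of reach is approached as far as the arm can. A call with a gripper value outside its range is refused whole. "hand" is the opening, from 0 (shut) to 1 (fully open), set as the call begins (left out, the last holds). The fingers move at their own pace and stop on an object; "grip_force" is the grip in N (left out, the last holds). Time passes only in rows, so rows that repeat a pose let the fingers close. It gives the time, the measured TCP pose, the force and the opening at its end, in the units of the state.
- r.read_state(): the state, without advancing time (a new reading comes with each control period).
- r.camera(name): name is "scene" or "top"; returns a dict with "image" (480x640x3 uint8, red, green, blue), "intrinsics" (3x3 intrinsics, pixels), "world_from_camera" (4x4, takes a point from camera to world coordinates). Camera axes: x right, y down, z forward; pixel columns grow to the right and rows downward; lengths in m; the calibration is good to about 2 mm. A picture is of the moment at which its call begins. There is no depth.
- r.close_job(): hands the job in, once; it reports no verdict.
Trained networks look in a picture, given as the dict that the camera call returned (one of the last four; its "shot" number tells which), for a name from the list of things; names that differ only in an ending like _2 or _b are one class to them, and where a whole thing is asked for, a point or a joint stands for the part that bears it (a point fixed in the world has none). Each returns a list of dicts, best first, with "conf" (0 to 1); they miss things now and then, are a little off and sometimes report something else, mostly with a low value. They report only what shows in the picture. A call takes as long as a camera call.
- r.boxes_of(picture, query): "centre" ([row, column] in pixels, amid what is visible of it).
- r.regions_of(picture, query): "region" (480x640 bool, what is visible of it) and "centre" ([row, column] in pixels, amid what is visible of it).
The state is a dict: "time": time; "joint_positions": joint angles; "joint_vel": joint speeds; "joint_torque": joint torques, N m; "ee_pos": TCP position; "eef_rot": TCP orientation; "ft_force": force on the tool from outside, world axes, zero at the start; "torque": the same for the moment, N m; "width": finger opening in m.
Only numpy, scipy, OpenCV 4.12 (cv2) and the standard library are available. Lean on these libraries where they do the work, as an engineer would, in place of code of your own. Each camera call takes 0.05 s, during which the arm holds its last target.

### The job

Isolate the bench's compressed-air manifold so that the grinder can be serviced: first stand the water bottle upright somewhere clear of the big supply handle's swing, then turn that handle fully shut against its stop (across its pipe), drop the folded steel lock-off cover right down over the shut handle and the tongue beneath it, and only then turn the small cock with the stubby exhaust silencer fully open to its stop (handle in line with its pipe) to bleed the manifold. Leave the two tool cocks, the ones with long quick couplers, as they are, and do not knock over the bottle or push about the other things on the bench.

Things in the scene. Friction and masses are not known exactly. Their poses are not given: they have to be found in the camera images.
- manifold: compressed-air manifold fixed to the bench: an aluminium bar 36x230x36 mm along y, centre 45 mm up, supply cock at its -y end, round gauge at the other. Origin on the bench under the bar's middle; x points away from the robot, y to the left along the bar. It covers x -125 to 25, y -310 to 175 mm; all fixed parts stay below 81 mm, only the levers are higher (top 101 mm)
- supply_pivot (a point): the supply cock's upright turning axis, at the height of its lever sleeve (95 mm above the bench); fixed, axes as the manifold's, 160 mm from the manifold's middle towards its -y. The pipe, 22 mm thick, goes on from there towards -y
- supply_grip (a point): point to grip on the supply lever, on its black sleeve's centre line 85 mm from the turning axis and 95 mm above the bench; the sleeve is a bar 15 mm wide and 11 mm thick from 38 to 115 mm from the axis. Nothing fixed lies higher than 68 mm under its swing
- supply_cock (a joint): angle of the supply lever: 0 = shut, lever across the pipe, pointing to manifold -x (towards the robot), against its stop; 1.571 = open, lever in line with the pipe, pointing to manifold -y, against its stop. Seen from above it turns counter-clockwise as it opens. It takes 0.3 N m and stays where it is left; nothing springs back
- bleed_pivot (a point): turning axis (upright) of the bleed cock, the one of three small cocks on the front of the bar whose outlet carries a stubby bronze domed silencer (27 mm diameter, ends 46 mm from the axis), at the height of its lever sleeve (95 mm above the bench); fixed, axes as the manifold's. The three cocks stand 80 mm apart, 50 mm in front of the bar's middle line, in any order
- bleed_grip (a point): point to grip on the bleed lever, on its black sleeve's centre line 46 mm from the turning axis and 95 mm above the bench; the sleeve is 13 mm wide, 11 mm thick, from 25 to 63 mm from the axis. Nothing fixed lies higher than 63 mm under its swing
- bleed_cock (a joint): angle of the bleed lever: 0 = shut, lever across its pipe, pointing to manifold +y; 1.571 = open, lever in line with its pipe and pointing to manifold +x (back over the bar), against its stop. Seen from above it turns clockwise as it opens. It takes 0.12 N m and stays where it is left
- tool_1_grip (a point): the like point on the lever of one tool cock (outlet: a steel quick coupler 25 mm thick that ends 66 mm from the axis); to be left alone
- tool_2_grip (a point): the like point on the lever of the other tool cock; to be left alone
- lock_seat (a point): where the lock-off cover's centre comes to lie when it is fitted: 65 mm from the supply axis towards manifold -x, 20 mm below the sleeve's centre (74 mm above the bench); fixed, axes as the manifold's. Here a fixed tongue, 15 mm wide, top 68 and underside 58 mm above the bench, runs from the valve to 85 mm from the axis, straight under where the lever lies when shut
- cover_center (a point): centre of the lock-off cover, 120 g, a saddle folded from steel plate standing on its cheeks: an upside-down U 55 mm long (x), 29 mm wide (y), 60 mm high, this point half-way up. Inside 24 mm wide, 56 deep; the cheeks' lowest 8 mm flare to 34 mm. Grip it across the cheeks. Fitted, its top rests on the shut supply lever's sleeve, cheeks astride sleeve and tongue; either way round
- bottle_center (a point): middle of the blue plastic water bottle that stands in the supply lever's swing (another, not meant, stands on the far right of the next bench): 74 mm diameter, 302 mm high, 0.32 kg, upright; the point is 151 mm above its underside. Its neck and cap, 31 mm diameter, run from 85 to 149 mm above this point and can be gripped from above
- pot: small white plastic pot, round, 72 mm diameter, 58 mm high, empty; origin on its underside. Bystander
- rubbing_block: grey stone rubbing block, 30 mm high, within 54 mm of its origin. Bystander
- stone_offcut: limestone offcut, 55 mm high, within 46 mm of its origin. Bystander
- straightedge: flat steel straightedge, fixed, 8 mm thick, 32 mm wide, lying from world x 0.63, y 0.07 to x 0.57, y 0.45 and on to the left. Also fixed: a clamp head 31 mm high on the bench's front edge (edge at x 0.39) at x 0.34 to 0.50, y 0.26 to 0.29, a pencil at x 0.38 to 0.48, y 0.11 to 0.26, and tools behind x 0.62 and a wedge and an air grinder right of y -0.49, a tape measure left of y 0.64

How it is judged:
By the outcome, as a careful person would: the job done as asked, in the order asked, and still so for the second after the job is handed in, with the robot touching nothing.
It also fails if it takes over 72 s, if anything falls off the work surface, if the arm or the gripper's body presses on something with over 40 N, if the wrist force passes 120 N, or if a joint passes its speed limit or range.

## Working session

There is one attempt and no reset: what is moved stays moved. The work goes in short steps, Python scripts to look and compute and a tool call to move; the robot and the scene stay as the last step left them, time stands still between calls to the robot, and variables do not carry over. Pictures are saved under pics/ and viewed, and the job is handed in when it is done.

Besides the shell and the picture viewer there is one more tool, called after "Request:" as name(argument=value, ...) on one line, values as JSON. arm_command: Moves the arm, as the interface text tells. Its arguments: {"type":"object","properties":{"deltas":{"type":"array","items":{"type":"number"}},"hand":{"type":"number"},"grip_force":{"type":"number"}},"required":["deltas"]}

```bash
mkdir -p pics; ls
cat > h.py <<'E'
import numpy as np, cv2
from bench import r
from scipy.spatial.transform import Rotation as R
def shot(name,fn):
    p=r.camera(name); cv2.imwrite('pics/'+fn,cv2.cvtColor(p['image'],cv2.COLOR_RGB2BGR)); return p
def ray(p,rc,z):
    K=p['intrinsics'];T=p['world_from_camera']
    d=T[:3,:3]@np.linalg.inv(K)@np.array([rc[1],rc[0],1.]); o=T[:3,3]
    return o+d*(z-o[2])/d[2]
def proj(p,X):
    T=np.linalg.inv(p['world_from_camera']); c=T[:3,:3]@np.array(X)+T[:3,3]; q=p['intrinsics']@c; return (q[1]/q[2],q[0]/q[2])
def st():
    s=r.read_state(); np.set_printoptions(precision=4,suppress=True)
    print('t',round(s['time'],2),'pos',s['ee_pos'],'q',s['eef_rot'],'F',s['ft_force'],'w',s['width']); print('j',np.array(s['joint_positions'])); return s
E
python3 - <<'E'
from h import *
s=st(); print(R.from_quat(s['eef_rot']).as_matrix())
for n in ['scene','top']:
    p=shot(n,n+'0.png'); print(n,p['intrinsics'],p['world_from_camera'])
    for q in ['manifold','supply_grip','bleed_grip','tool_1_grip','cover_center','bottle_center','pot','rubbing_block','stone_offcut','bleed_pivot','supply_pivot']:
        try: print(q,[(np.round(d['centre'],1).tolist(),round(d['conf'],2)) for d in r.boxes_of(p,q)][:4])
        except Exception as e: print(q,e)
E
```

```text
pics
t 0.0 pos [0.267  0.5646 0.1927] q [ 0.5977  0.3779 -0.3787 -0.5971] F [-0.3439 -0.285  -0.6731] w 0.08709371781707577
j [-1.1516  0.3328 -0.0647  1.4609  0.0216  1.3499 -0.0885]
[[ 0.4275 -0.0006 -0.904 ]
 [ 0.904  -0.0013  0.4275]
 [-0.0014 -1.     -0.    ]]
scene [[602.6823   0.     315.4981]
 [  0.     602.6823 241.4675]
 [  0.       0.       1.    ]] [[-0.4492 -0.3931  0.8023 -0.9825]
 [-0.8931  0.2214 -0.3915  0.7982]
 [-0.0237 -0.8924 -0.4506  0.9634]
 [ 0.      0.      0.      1.    ]]
manifold [([257.5, 325.1], 0.93)]
supply_grip [([235.5, 360.8], 0.54)]
bleed_grip [([235.1, 362.3], 0.75)]
tool_1_grip [([243.6, 339.0], 0.43)]
cover_center [([305.3, 225.8], 0.86)]
bottle_center [([232.6, 382.1], 0.93)]
pot []
rubbing_block [([327.3, 159.3], 0.77), ([235.5, 382.4], 0.66)]
stone_offcut []
bleed_pivot [([264.5, 294.1], 0.82), ([328.8, 159.4], 0.59)]
supply_pivot [([259.6, 327.5], 0.73)]
top [[535.0974   0.     321.9885]
 [  0.     535.0974 238.7161]
 [  0.       0.       1.    ]] [[-0.0041 -0.991   0.1337  0.3463]
 [-1.      0.0031 -0.0071  0.0623]
 [ 0.0067 -0.1338 -0.991   1.6577]
 [ 0.      0.      0.      1.    ]]
manifold [([245.4, 345.1], 0.86)]
supply_grip [([247.9, 387.5], 0.56)]
bleed_grip [([257.6, 277.4], 0.56), ([250.3, 340.1], 0.3)]
tool_1_grip [([251.1, 341.2], 0.64)]
cover_center [([281.2, 205.6], 0.71), ([256.4, 275.9], 0.24)]
bottle_center [([268.7, 388.8], 0.91)]
pot [([270.5, 474.7], 0.68), ([244.8, 339.8], 0.44)]
rubbing_block [([279.4, 147.3], 0.63)]
stone_offcut [([219.0, 482.7], 0.73)]
bleed_pivot [([259.7, 285.8], 0.54)]
supply_pivot [([247.8, 341.0], 0.95)]
```

View images.

View pics/scene0.png

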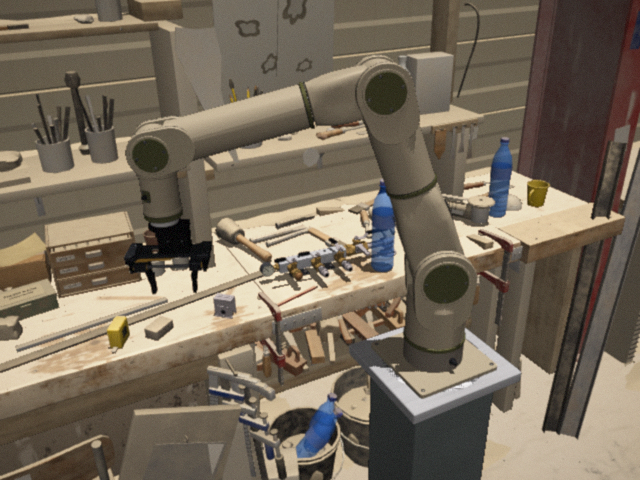

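View pics/top0.png

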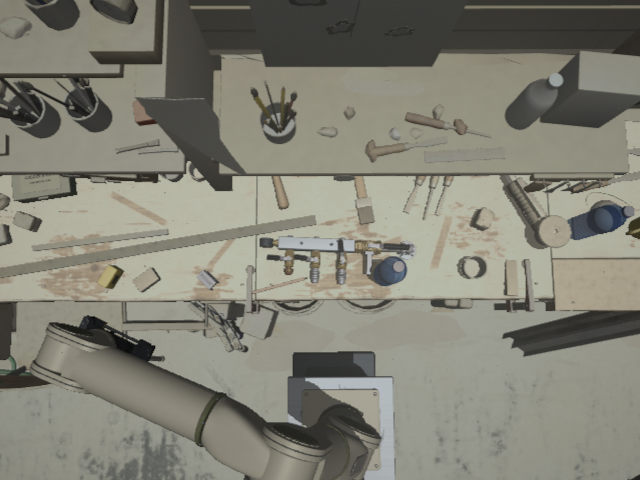

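Run:
```python
import cv2
a=cv2.imread('pics/top0.png'); cv2.imwrite('pics/top0z.png',cv2.resize(a[195:320,240:440],None,fx=4,fy=4,interpolation=cv2.INTER_CUBIC))
cv2.imwrite('pics/top0c.png',cv2.resize(a[220:320,110:270],None,fx=5,fy=5,interpolation=cv2.INTER_CUBIC))
a=cv2.imread('pics/scene0.png'); cv2.imwrite('pics/scene0z.png',cv2.resize(a[150:350,180:440],None,fx=3,fy=3,interpolation=cv2.INTER_CUBIC))
```

```text
(no output)
```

View pics/top0z.png

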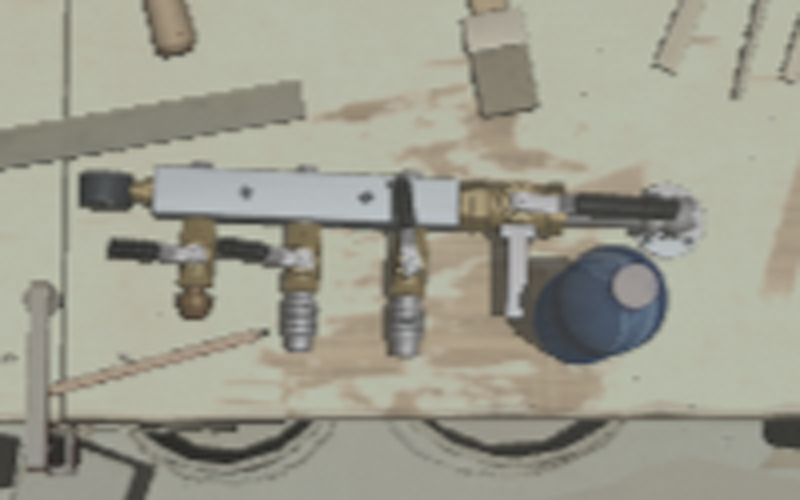

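View pics/top0c.png

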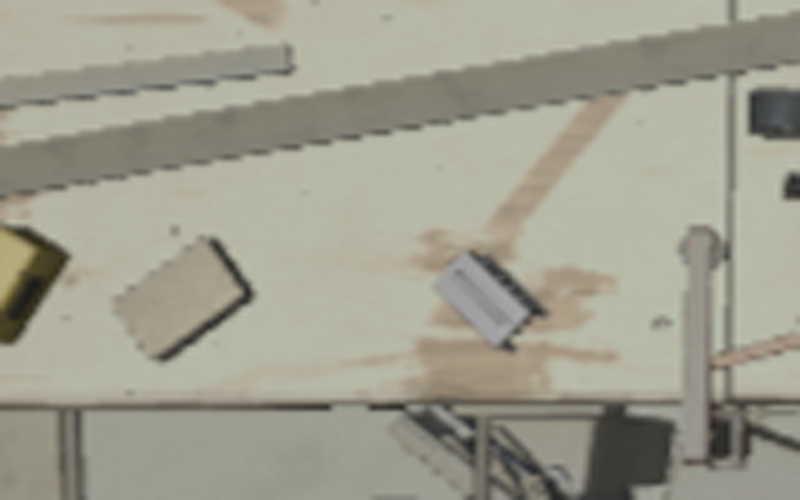

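View pics/scene0z.png

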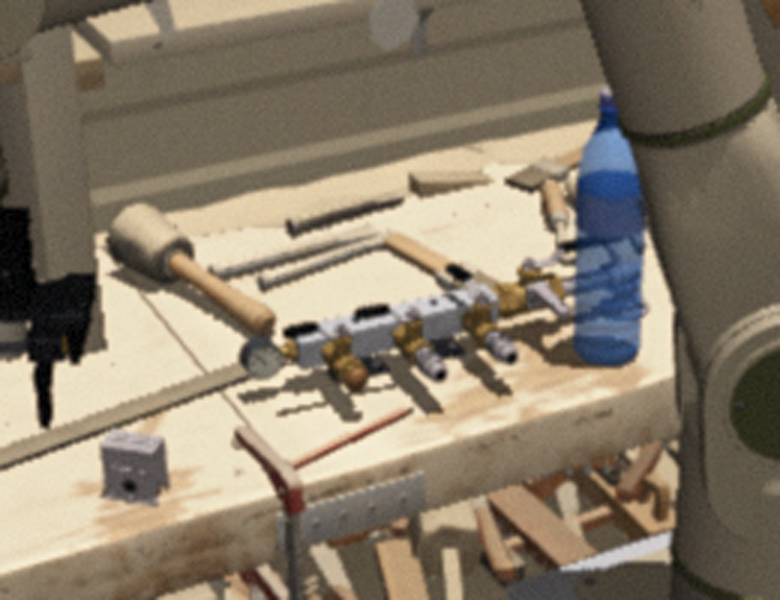

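```bash
cat > fit.py <<'E'
from h import *
from scipy.optimize import least_squares
p=r.camera('top'); P=shot('scene','scene1.png')
def z2p(x,y): return ((y+.5)/4-.5+195,(x+.5)/4-.5+240)
pts=[((.018,.115,.063),(155,168)),((-.018,.115,.063),(154,218)),((.018,-.115,.063),(459,180)),((-.018,-.115,.063),(459,227)),
((-.085,-.160,.068),(515,315)),((0,-.198,.1),(574,203)),((0,-.275,.1),(679,208))]
def f(v):
    c,s=np.cos(v[2]),np.sin(v[2]); o=[]
    for m,q in pts:
        w=(v[0]+c*m[0]-s*m[1],v[1]+s*m[0]+c*m[1],m[2]); a=proj(p,w); b=z2p(*q); o+=[a[0]-b[0],a[1]-b[1]]
    return np.array(o)
sol=least_squares(f,[.55,0,0]); v=sol.x
print(v,np.degrees(v[2])); print(f(v).reshape(-1,2))
def mw(x,y,z):
    c,s=np.cos(v[2]),np.sin(v[2]); return np.array([v[0]+c*x-s*y,v[1]+s*x+c*y,z])
for n,m in dict(supply_pivot=(0,-.16,.095),supply_grip_open=(0,-.245,.095),grip_shut=(-.085,-.16,.095),seat=(-.065,-.16,.074),bleed=(-.05,.08,.095),bleed_grip=(-.05,.126,.095)).items(): print(n,mw(*m))
# bleed lever tip check
print('bleed sleeve start/end',ray(p,z2p(160,252),.1),ray(p,z2p(108,247),.1), mw(-.05,.105,.1),mw(-.05,.143,.1))
print('cap top',ray(p,z2p(635,286),.300))
def c2p(x,y): return ((y+.5)/5-.5+220,(x+.5)/5-.5+110)
for q in [(434,283),(470,251),(540,308),(507,347)]: print('cover',ray(p,c2p(*q),.06))
# scene overlay
img=cv2.cvtColor(P['image'],cv2.COLOR_RGB2BGR); img=cv2.resize(img,None,fx=3,fy=3)
for m in [(.018,.115,.063),(-.018,.115,.063),(.018,-.115,.063),(-.018,-.115,.063),(0,-.16,.095),(-.085,-.16,.068),(-.05,.08,.095),(-.05,0,.095),(-.05,-.08,.095),(-.05,.143,.1),(-.096,.08,.045)]:
    a=proj(P,mw(*m)); cv2.circle(img,(int(a[1]*3+1),int(a[0]*3+1)),3,(0,0,255),1)
for q in ['bottle_center','cover_center','pot','stone_offcut','rubbing_block']:
    for pp,n in ((P,'scene'),(p,'top')):
        for d in r.regions_of(pp,q)[:1]:
            rr,cc=np.nonzero(d['region']); print(q,n,round(d['conf'],2),'rows',rr.min(),rr.max(),'cols',cc.min(),cc.max(),np.round(d['centre'],1))
cv2.imwrite('pics/ov.png',img[450:1050,540:1320])
E
python3 fit.py
```

```text
[ 0.54518351  0.06859833 -0.04157833] -2.3822626414255113
[[ 0.10752063 -0.27928115]
 [-0.50761881 -0.61158167]
 [ 0.0187316   0.14252404]
 [ 0.15963831 -0.21005735]
 [ 0.94033421  0.36170217]
 [-0.2447189   0.311673  ]
 [-0.49665775  0.27058421]]
supply_pivot [ 0.53853289 -0.09126339  0.095     ]
supply_grip_open [ 0.53499975 -0.17618993  0.095     ]
grip_shut [ 0.45360635 -0.08773025  0.095     ]
seat [ 0.47358907 -0.08856158  0.074     ]
bleed [0.49855203 0.15060751 0.095     ]
bleed_grip [0.50046408 0.19656775 0.095     ]
bleed sleeve start/end [0.50115757 0.1750638  0.1       ] [0.50495538 0.21306031 0.1       ] [0.49959119 0.1755859  0.1       ] [0.50117071 0.21355306 0.1       ]
cap top [ 0.45852361 -0.14164596  0.3       ]
cover [0.45038266 0.42548601 0.06      ]
cover [0.46940411 0.40454758 0.06      ]
cover [0.43527238 0.36206219 0.06      ]
cover [0.41220571 0.38113741 0.06      ]
bottle_center scene 0.89 rows 180 271 cols 371 395 [233.1 381.4]
bottle_center top 0.83 rows 256 285 cols 373 405 [268.6 389.6]
cover_center scene 0.66 rows 295 317 cols 214 234 [306.4 222.8]
cover_center top 0.7 rows 271 289 cols 196 218 [281.1 208.4]
pot top 0.71 rows 271 288 cols 197 217 [280.2 208.6]
stone_offcut scene 0.66 rows 294 317 cols 213 235 [306.2 225.7]
stone_offcut top 0.94 rows 208 230 cols 472 493 [217.8 478.7]
rubbing_block scene 0.66 rows 316 340 cols 144 172 [327.9 156.3]
```

View pics/ov.png

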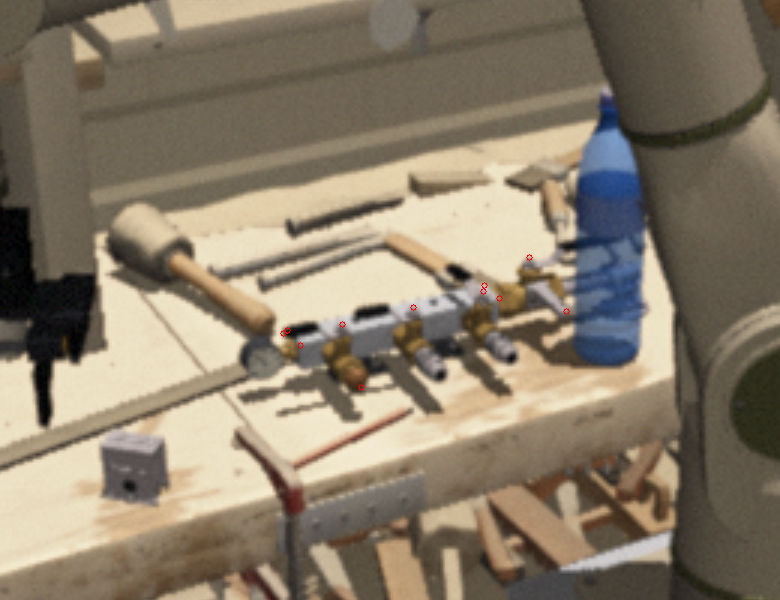

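```bash
cat >> h.py <<'E'
def delta(targets, s=None, base=None):
    """targets: list of (x,y,z,yawdeg of tool x) ; print deltas from the current measured (or base) pose"""
    if base is None:
        s=s or r.read_state(); p0=np.array(s['ee_pos']); R0=R.from_quat(s['eef_rot'])
    else: p0,R0=np.array(base[:3]),ori(base[3])
    for t in targets:
        d=R0.inv().apply(np.array(t[:3])-p0); a=(R0.inv()*ori(t[3])).as_rotvec(degrees=True)
        print(t,'->',', '.join(f'{x:.4f}' for x in d),', ',', '.join(f'{x:.1f}' for x in a))
def ori(y):
    a=np.radians(y); x=np.array([np.cos(a),np.sin(a),0]); yy=np.array([0,0,-1.]); return R.from_matrix(np.c_[x,yy,np.cross(x,yy)])
V=np.array([0.5452,0.0686,-0.0416])
def mw(x,y,z,v=V):
    c,s=np.cos(v[2]),np.sin(v[2]); return np.array([v[0]+c*x-s*y,v[1]+s*x+c*y,z])
E
python3 - <<'E'
from h import *
P=r.camera('scene');p=r.camera('top')
b=np.array([.4585,-.1416,0])
print('base ctr',proj(P,b),'top',proj(P,b+[0,0,.302]),'near base',proj(P,b+[-.033,.016,0]), 'top img base',proj(p,b))
q=lambda x,y:((y+.5)/4-.5+195,(x+.5)/4-.5+240)
print('base edge pts from top img', ray(p,q(585,362),0), ray(p,q(540,320),.02))
for n in ['pot','stone_offcut']:
    print([(ray(p,d['centre'],.03),d['conf']) for d in r.boxes_of(p,n)[:2]])
s=st()
y=np.degrees(np.arctan2(.904,.4275)); print(y)
delta([(.267,.5646,.36,y),(.42,.40,.36,y-20),(.47,.25,.36,y-40),(.48,.1,.36,y-60),(.4585,-.1416,.36,y-75)])
E
```

```text
base ctr (np.float64(267.68780273325416), np.float64(381.64673954099845)) top (np.float64(180.50079678627614), np.float64(384.22262648522485)) near base (np.float64(273.30317041742524), np.float64(382.9381714712528)) top img base (np.float64(274.1619948996471), np.float64(384.02854835139334))
base edge pts from top img [ 0.42457552 -0.14665063  0.        ] [ 0.45583231 -0.11028967  0.02      ]
[(array([ 0.46603776, -0.41403609,  0.03      ]), 0.73), (array([0.43864039, 0.58170042, 0.03      ]), 0.31)]
[(array([ 0.62435556, -0.43651744,  0.03      ]), 0.73), (array([ 0.47367914, -0.41344113,  0.03      ]), 0.4)]
t 2.0 pos [0.2672 0.565  0.1935] q [-0.5974 -0.3783  0.3783  0.5974] F [-0.5566 -0.0954 -0.5319] w 0.08710531238597494
j [-1.1516  0.3322 -0.0647  1.4601  0.0216  1.3499 -0.0885]
64.69061588230294
(0.267, 0.5646, 0.36, np.float64(64.69061588230294)) -> -0.0005, -0.1665, 0.0000 ,  -0.0, -0.0, 0.0
(0.42, 0.4, 0.36, np.float64(44.690615882302936)) -> -0.0838, -0.1665, -0.2087 ,  -0.0, 20.0, 0.0
(0.47, 0.25, 0.36, np.float64(24.690615882302936)) -> -0.1980, -0.1666, -0.3180 ,  -0.0, 40.0, 0.0
(0.48, 0.1, 0.36, np.float64(4.690615882302936)) -> -0.3294, -0.1666, -0.3912 ,  -0.0, 60.0, 0.0
(0.4585, -0.1416, 0.36, np.float64(-10.309384117697064)) -> -0.5570, -0.1666, -0.4750 ,  -0.0, 75.0, 0.0
```

Request:
arm_command(deltas=[0,-0.06,0,0,0,0,0,-0.12,-0.01,0,0,0,-0.02,-0.165,-0.05,0,5,0,-0.042,-0.165,-0.105,0,10,0,-0.065,-0.165,-0.16,0,15,0,-0.084,-0.165,-0.209,0,20,0,-0.12,-0.165,-0.245,0,27,0,-0.158,-0.165,-0.28,0,35,0], hand=1, grip_force=25)

```text
time: 3.0
ee_pos: [0.4534, 0.3008, 0.3583]
eef_rot: [-0.684, -0.18, 0.18, 0.684]
ft_force: [0.6, -0.2, -0.4]
width: 0.0867
```

Run:
```python
from h import *
st()
delta([(.47,.22,.36,22),(.475,.16,.36,15),(.48,.1,.36,8),(.475,.04,.36,2),(.47,-.02,.36,-4),(.465,-.08,.36,-9),(.4585,-.1416,.36,-12)])
```

```text
t 3.0 pos [0.4534 0.3008 0.3583] q [-0.6839 -0.1796  0.1796  0.684 ] F [ 0.6016 -0.16   -0.3538] w 0.08673404113403826
j [-0.8348  0.114   0.1855  1.3874 -0.0211  1.6421 -0.1385]
(0.47, 0.22, 0.36, 22) -> -0.0252, -0.0017, -0.0786 ,  -0.0, 7.4, 0.0
(0.475, 0.16, 0.36, 15) -> -0.0503, -0.0017, -0.1333 ,  -0.0, 14.4, 0.0
(0.48, 0.1, 0.36, 8) -> -0.0754, -0.0017, -0.1880 ,  -0.0, 21.4, -0.0
(0.475, 0.04, 0.36, 2) -> -0.1093, -0.0017, -0.2378 ,  -0.0, 27.4, -0.0
(0.47, -0.02, 0.36, -4) -> -0.1431, -0.0017, -0.2876 ,  -0.0, 33.4, -0.0
(0.465, -0.08, 0.36, -9) -> -0.1769, -0.0017, -0.3374 ,  -0.0, 38.4, -0.0
(0.4585, -0.1416, 0.36, -12) -> -0.2128, -0.0017, -0.3879 ,  -0.0, 41.4, -0.0
```

Request:
arm_command(deltas=[-0.02,-0.001,-0.06,0,6,0,-0.045,-0.001,-0.117,0,12,0,-0.07,-0.001,-0.175,0,19,0,-0.102,-0.001,-0.228,0,26,0,-0.138,-0.001,-0.278,0,32,0,-0.172,-0.001,-0.33,0,38,0,-0.208,-0.001,-0.381,0,41.4,0,-0.2128,-0.0017,-0.3879,0,41.4,0])

```text
time: 4.0
ee_pos: [0.4588, -0.1447, 0.3607]
eef_rot: [-0.703, 0.075, -0.075, 0.703]
ft_force: [-0.9, 2.0, 0.3]
width: 0.0872
```

Run:
```python
from h import *
st(); shot('scene','s2.png'); p=shot('top','t2.png')
delta([(.4585,-.1416,.30,-12),(.4585,-.1416,.251,-12)])
a=cv2.imread('pics/t2.png'); cv2.imwrite('pics/t2z.png',cv2.resize(a[195:320,240:440],None,fx=4,fy=4))
```

```text
t 4.0 pos [ 0.4588 -0.1447  0.3607] q [-0.7031  0.0746 -0.0755  0.7031] F [-0.8867  1.978   0.3226] w 0.08716618343520362
j [-0.4229 -0.0654  0.6049  1.5496  0.0372  1.6445 -0.0289]
(0.4585, -0.1416, 0.3, -12) -> -0.0012, 0.0603, -0.0011 ,  -0.0, 0.2, 0.0
(0.4585, -0.1416, 0.251, -12) -> -0.0012, 0.1093, -0.0012 ,  -0.0, 0.2, 0.0
```

View pics/s2.png

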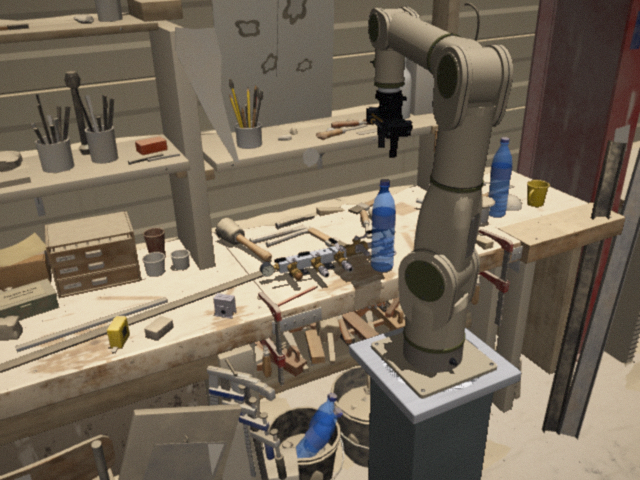

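View pics/t2z.png

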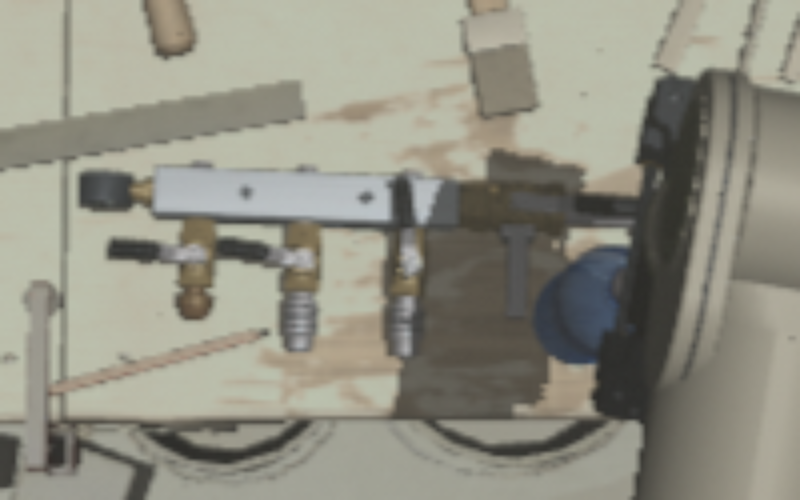

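Request:
arm_command(deltas=[-0.001,0.03,-0.001,0,0,0,-0.001,0.06,-0.001,0,0,0,-0.001,0.09,-0.001,0,0,0,-0.001,0.109,-0.001,0,0,0,-0.001,0.109,-0.001,0,0,0])

```text
time: 4.72
ee_pos: [0.4585, -0.1387, 0.25]
eef_rot: [-0.704, 0.072, -0.07, 0.704]
ft_force: [-0.0, 0.7, 0.6]
width: 0.0869
```

Run:
```python
from h import *
st(); shot('scene','s3.png')
a=cv2.imread('pics/s3.png'); cv2.imwrite('pics/s3z.png',cv2.resize(a[100:300,300:460],None,fx=3,fy=3))
```

```text
t 4.72 pos [ 0.4585 -0.1387  0.25  ] q [-0.7035  0.072  -0.0702  0.7035] F [-0.002   0.6964  0.6493] w 0.08688551521121593
j [-0.4196 -0.0532  0.6029  1.7672  0.0307  1.4208 -0.0233]
```

View pics/s3z.png

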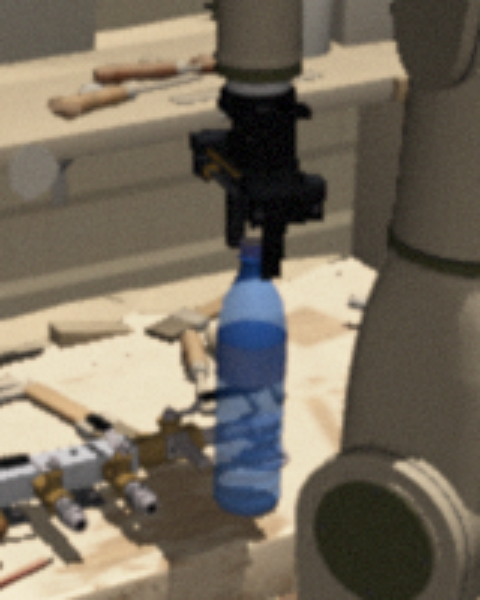

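Request:
arm_command(deltas=[0,0,-0.003,0,0,0,0,0,-0.003,0,0,0,0,0,-0.003,0,0,0,0,0,-0.003,0,0,0,0,0,-0.003,0,0,0,0,0,-0.003,0,0,0], hand=0, grip_force=25)

```text
time: 5.52
ee_pos: [0.4582, -0.1436, 0.2511]
eef_rot: [-0.703, 0.072, -0.072, 0.703]
ft_force: [-0.1, -0.2, 0.3]
width: 0.035
```

Run:
```python
from h import *
s=st()
delta([(.4585,-.1416,.29,-12),(.46,-.288,.29,-12),(.46,-.288,.251,-12)],s)
```

```text
t 5.53 pos [ 0.4582 -0.1436  0.2511] q [-0.7034  0.0722 -0.0721  0.7034] F [-0.1418 -0.1722  0.3373] w 0.03504510557857542
j [-0.4152 -0.0535  0.6086  1.765   0.0308  1.4206 -0.0162]
(0.4585, -0.1416, 0.29, -12) -> -0.0001, -0.0389, 0.0020 ,  -0.0, 0.3, -0.0
(0.46, -0.288, 0.29, -12) -> 0.0310, -0.0389, -0.1410 ,  -0.0, 0.3, -0.0
(0.46, -0.288, 0.251, -12) -> 0.0310, 0.0001, -0.1410 ,  -0.0, 0.3, -0.0
```

Request:
arm_command(deltas=[0,0,0,0,0,0,0,0,0,0,0,0,0,-0.015,0,0,0,0,0,-0.035,0,0,0,0,0,-0.04,0,0,0,0])

```text
time: 6.15
ee_pos: [0.4588, -0.1438, 0.2926]
eef_rot: [-0.703, 0.072, -0.073, 0.703]
ft_force: [0.6, -1.2, -3.5]
width: 0.0306
```

Request:
arm_command(deltas=[0.003,0,-0.015,0,0,0,0.01,0,-0.045,0,0,0,0.017,0,-0.08,0,0,0,0.024,0,-0.11,0,0,0,0.029,0,-0.132,0,0,0,0.031,0,-0.141,0,0,0,0.031,0,-0.141,0,0,0,0.031,0,-0.141,0,0,0])

```text
time: 7.15
ee_pos: [0.4602, -0.287, 0.2909]
eef_rot: [-0.703, 0.072, -0.072, 0.704]
ft_force: [0.3, 1.0, -3.2]
width: 0.0304
```

Run:
```python
from h import *
s=st(); shot('scene','s4.png')
a=cv2.imread('pics/s4.png'); cv2.imwrite('pics/s4z.png',cv2.resize(a[100:300,300:520],None,fx=3,fy=3))
a=shot('top','t4.png')['image']; cv2.imwrite('pics/t4z.png',cv2.resize(a[170:330,300:540,::-1],None,fx=3,fy=3))
```

```text
t 7.15 pos [ 0.4602 -0.287   0.2909] q [-0.7032  0.0718 -0.0716  0.7037] F [ 0.3024  0.9552 -3.1797] w 0.030381753750483766
j [-0.2388  0.1213  0.7942  1.5545 -0.0871  1.5026  0.3545]
```

View pics/s4z.png

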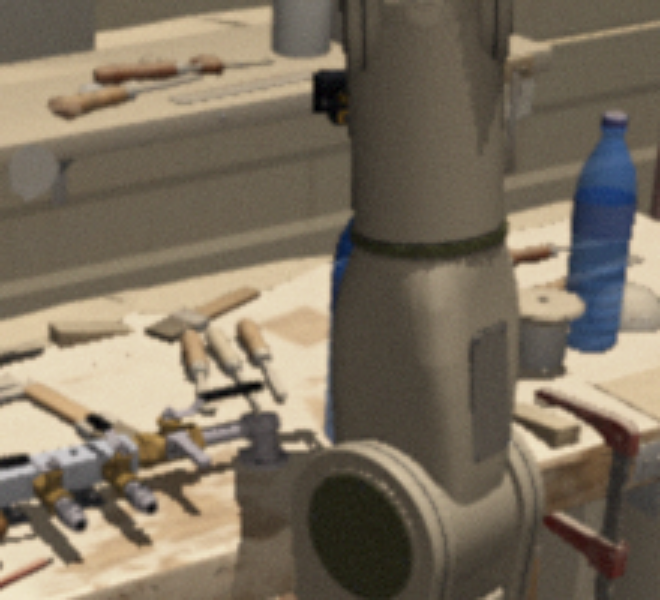

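View pics/t4z.png

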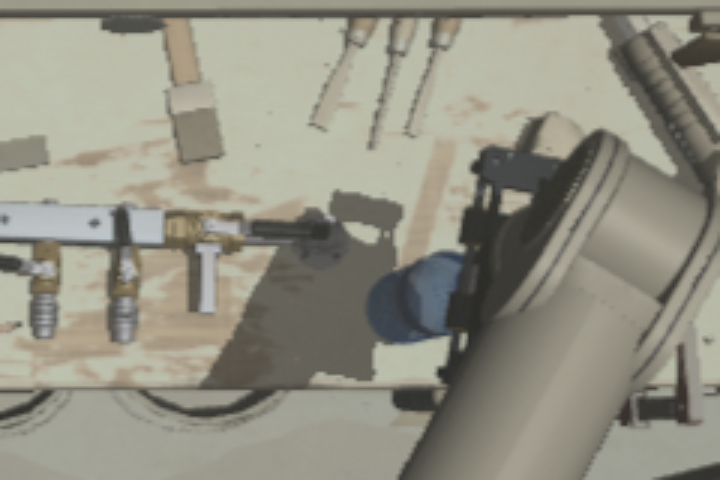

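Request:
arm_command(deltas=[0,0.015,0,0,0,0,0,0.03,0,0,0,0,0,0.038,0,0,0,0,0,0.04,0,0,0,0,0,0.04,0,0,0,0])

```text
time: 7.88
ee_pos: [0.4601, -0.2881, 0.2512]
eef_rot: [0.703, -0.072, 0.072, -0.703]
ft_force: [1.0, 0.4, -3.2]
width: 0.0305
```

Still bears the weight; lower a touch more.

Request:
arm_command(deltas=[0,0.0015,0,0,0,0,0,0.0015,0,0,0,0])

```text
time: 8.12
ee_pos: [0.4605, -0.2885, 0.2509]
eef_rot: [0.704, -0.071, 0.073, -0.703]
ft_force: [-1.7, -0.5, 6.3]
width: 0.0306
```

Request:
arm_command(deltas=[0,-0.001,0,0,0,0,0,-0.001,0,0,0,0,0,-0.001,0,0,0,0,0,-0.001,0,0,0,0,0,-0.001,0,0,0,0], hand=1)

```text
time: 8.75
ee_pos: [0.4599, -0.2879, 0.2505]
eef_rot: [-0.703, 0.072, -0.072, 0.703]
ft_force: [-0.1, 0.9, 0.3]
width: 0.0724
```

Request:
arm_command(deltas=[0,-0.03,0,0,0,0,0,-0.08,0,0,0,0,0,-0.115,0,0,0,0,0,-0.115,0,0,0,0])

```text
time: 9.25
ee_pos: [0.4608, -0.2887, 0.3679]
eef_rot: [0.704, -0.071, 0.074, -0.703]
ft_force: [-0.3, -0.2, -1.2]
width: 0.0874
```

Run:
```python
from h import *
s=st(); shot('scene','s5.png')
a=shot('top','t5.png')['image']; cv2.imwrite('pics/t5z.png',cv2.resize(a[170:330,300:540,::-1],None,fx=3,fy=3))
g=mw(0,-.245,.095); y0=-2.4; print(g)
delta([(g[0],-.20,.36,-8),(g[0],g[1],.30,y0),(g[0],g[1],.2,y0),(g[0],g[1],.081,y0)],s)
```

```text
t 9.25 pos [ 0.4608 -0.2887  0.3679] q [ 0.7038 -0.0708  0.0736 -0.703 ] F [-0.2637 -0.1572 -1.2148] w 0.08735037075436121
j [-0.2324  0.1235  0.805   1.3959 -0.09    1.6555  0.3562]
[ 0.535  -0.1762  0.095 ]
(np.float64(0.5350109393902356), -0.2, 0.36, -8) -> 0.0546, 0.0080, 0.1019 ,  0.0, -3.7, 0.2
(np.float64(0.5350109393902356), np.float64(-0.1761880369705402), 0.3, -2.4) -> 0.0496, 0.0680, 0.1253 ,  0.1, -9.3, 0.2
(np.float64(0.5350109393902356), np.float64(-0.1761880369705402), 0.2, -2.4) -> 0.0492, 0.1680, 0.1254 ,  0.1, -9.3, 0.2
(np.float64(0.5350109393902356), np.float64(-0.1761880369705402), 0.081, -2.4) -> 0.0487, 0.2870, 0.1254 ,  0.1, -9.3, 0.2
```

View pics/t5z.png

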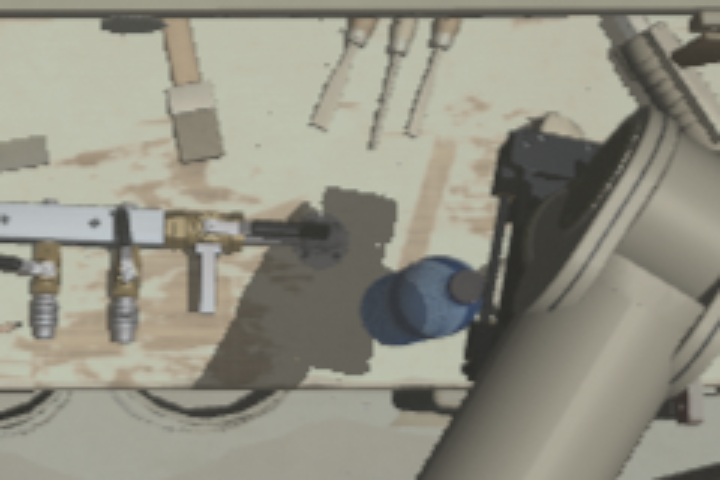

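Request:
arm_command(deltas=[0.02,0,0.05,0,-4,0.2,0.04,0,0.1,0,-9.3,0.2,0.049,0.03,0.1254,0,-9.3,0.2,0.049,0.09,0.1254,0,-9.3,0.2,0.049,0.15,0.1254,0,-9.3,0.2,0.049,0.2,0.1254,0,-9.3,0.2,0.049,0.24,0.1254,0,-9.3,0.2,0.049,0.24,0.1254,0,-9.3,0.2])

```text
time: 10.35
ee_pos: [0.5306, -0.1743, 0.1222]
eef_rot: [-0.707, 0.019, -0.011, 0.707]
ft_force: [-0.9, 0.7, 1.0]
width: 0.0871
```

Run:
```python
from h import *
s=st(); shot('scene','s6.png')
a=cv2.imread('pics/s6.png'); cv2.imwrite('pics/s6z.png',cv2.resize(a[120:320,260:500],None,fx=3,fy=3))
g=mw(0,-.245,.095); y0=-2.4
delta([(g[0],g[1],.079,y0)],s)
```

```text
t 10.35 pos [ 0.5306 -0.1743  0.1222] q [-0.7066  0.0186 -0.0112  0.7073] F [-0.887   0.747   1.0074] w 0.08707210312189538
j [-0.3333  0.2806  0.6709  1.7536 -0.1848  1.1825  0.3486]
(np.float64(0.5350109393902356), np.float64(-0.1761880369705402), 0.079, -2.4) -> 0.0050, 0.0432, -0.0017 ,  -0.0, -0.0, -0.6
```

View pics/s6z.png

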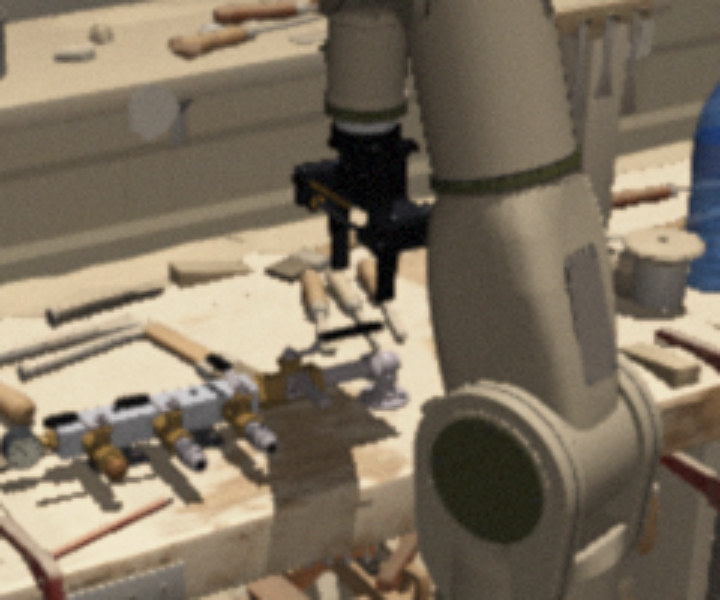

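Request:
arm_command(deltas=[0.002,0.02,-0.001,0,0,-0.3,0.002,0.043,-0.001,0,0,-0.3,0.002,0.043,-0.001,0,0,-0.3])

```text
time: 10.78
ee_pos: [0.5351, -0.1761, 0.0831]
eef_rot: [-0.707, 0.014, -0.015, 0.707]
ft_force: [-0.7, -0.4, -1.0]
width: 0.0869
```

Request:
arm_command(deltas=[0,0,0,0,0,0,0,0,0,0,0,0,0,0,0,0,0,0,0,0,0,0,0,0,0,0,0,0,0,0,0,0,0,0,0,0,0,0,0,0,0,0,0,0,0,0,0,0], hand=0, grip_force=12)

```text
time: 11.78
ee_pos: [0.5352, -0.1762, 0.0826]
eef_rot: [-0.707, 0.014, -0.016, 0.707]
ft_force: [-0.1, 0.6, -0.3]
width: 0.0149
```

Run:
```python
from h import *
s=st(); shot('scene','s7.png')
a=cv2.imread('pics/s7.png'); cv2.imwrite('pics/s7z.png',cv2.resize(a[160:320,300:440],None,fx=4,fy=4))
```

```text
t 11.78 pos [ 0.5352 -0.1762  0.0826] q [-0.7068  0.0143 -0.0155  0.7071] F [-0.1041  0.6123 -0.3209] w 0.014947759957854446
j [-0.3137  0.3276  0.6572  1.793  -0.2239  1.0946  0.3788]
```

View pics/s7z.png

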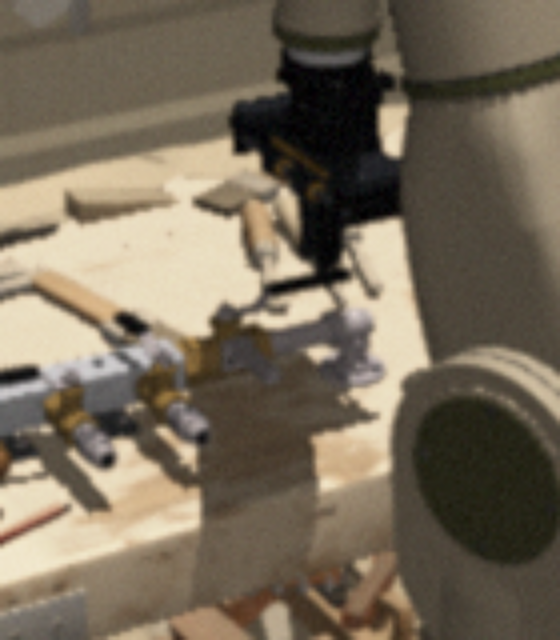

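Request:
arm_command(deltas=[-0.0074,0,0.0003,0,5,0,-0.0206,0,0.0025,0,14,0,-0.0332,0,0.0068,0,23,0,-0.045,0,0.0129,0,32,0,-0.0558,0,0.0209,0,41,0,-0.0651,0,0.0304,0,50,0,-0.0729,0,0.0412,0,59,0,-0.0788,0,0.0532,0,68,0])

```text
time: 12.82
ee_pos: [0.4584, -0.1194, 0.0825]
eef_rot: [-0.576, 0.409, -0.41, 0.577]
ft_force: [-0.4, 2.2, -0.4]
width: 0.0006
```

```bash
cat >> h.py <<'E'
def yaw(s): 
    x=R.from_quat(s['eef_rot']).as_matrix()[:,0]; return np.degrees(np.arctan2(x[1],x[0]))
E
python3 - <<'E'
from h import *
s=st(); print(yaw(s))
pv=mw(0,-.16,0); d=np.array(s['ee_pos'])-pv; print('r',np.hypot(*d[:2]),'ang',np.degrees(np.arctan2(d[1],d[0])))
# targets with lever angle: 
T=[]
for a in (8,0,-2):
    g=mw(-.085*np.cos(np.radians(a)),-.16-.085*np.sin(np.radians(a)),.0826); T.append((*g,-92.4+a))
delta(T,s)
E
```

```text
t 12.82 pos [ 0.4584 -0.1194  0.0825] q [-0.5761  0.4088 -0.4097  0.5772] F [-0.3589  2.2199 -0.4066] w 0.0005762127470491329
j [-0.6313  0.1038  0.8419  2.0214 -0.0902  1.0509 -0.9817]
-70.72944834719478
r 0.08495518140068721 ang -160.62652729515335
(np.float64(0.45395398212612537), np.float64(-0.09958047618042452), np.float64(0.0826), -84.4) -> -0.0202, -0.0001, 0.0024 ,  -0.1, 13.7, -0.0
(np.float64(0.4536194577956807), np.float64(-0.0877265949528835), np.float64(0.0826), -92.4) -> -0.0315, -0.0001, 0.0060 ,  -0.1, 21.7, -0.0
(np.float64(0.45379456173181326), np.float64(-0.08476485759355913), np.float64(0.0826), -94.4) -> -0.0343, -0.0001, 0.0071 ,  -0.1, 23.7, -0.0
```

Run:
```python
from h import *
a=shot('scene','s8.png')['image']; cv2.imwrite('pics/s8z.png',cv2.resize(a[160:320,280:440,::-1],None,fx=4,fy=4))
a=shot('top','t8.png')['image']; cv2.imwrite('pics/t8z.png',cv2.resize(a[195:320,260:440,::-1],None,fx=4,fy=4))
```

```text
(no output)
```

View pics/s8z.png

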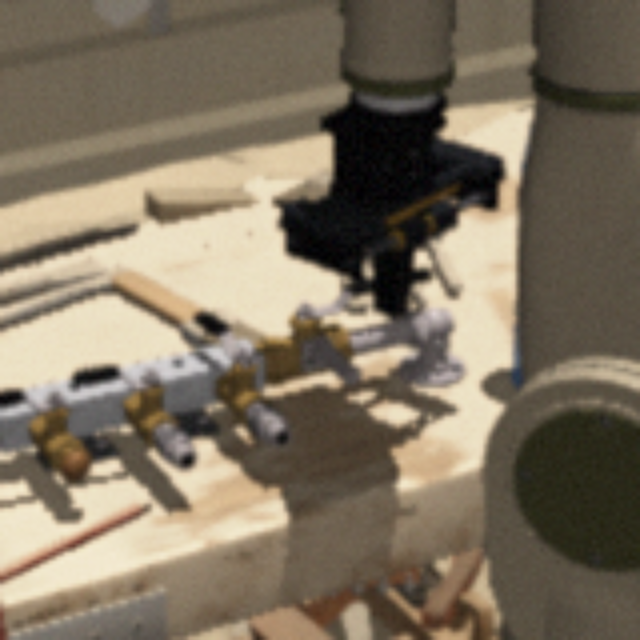

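View pics/t8z.png

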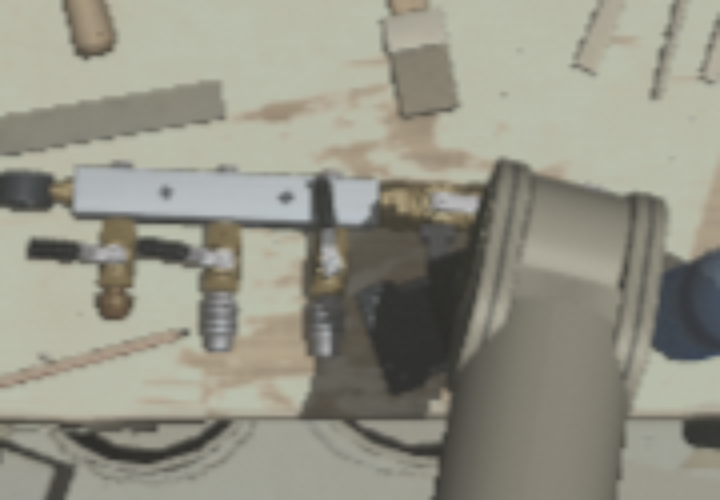

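Request:
arm_command(deltas=[0,-0.05,0,0,0,0,0,-0.1,0,0,-9,0,0.02,-0.1,-0.02,0,-18,0,0.04,-0.1,-0.05,0,-27,0,0.05,-0.1,-0.06,0,-36,0], hand=1)

```text
time: 13.55
ee_pos: [0.4178, -0.1891, 0.1827]
eef_rot: [-0.676, 0.206, -0.208, 0.677]
ft_force: [-0.3, 0.0, 0.1]
width: 0.0424
```

Run:
```python
from h import *
s=st();print(yaw(s))
a=shot('scene','s9.png')['image']; cv2.imwrite('pics/s9z.png',cv2.resize(a[160:320,280:440,::-1],None,fx=4,fy=4))
a=shot('top','t9.png')['image']; cv2.imwrite('pics/t9z.png',cv2.resize(a[195:320,260:440,::-1],None,fx=4,fy=4))
```

```text
t 13.55 pos [ 0.4178 -0.1891  0.1827] q [-0.6756  0.206  -0.2075  0.6768] F [-0.2746  0.0101  0.0872] w 0.04238751296926039
j [-0.6406 -0.128   0.9213  1.9335  0.1044  1.285  -0.3461]
-34.0063510828587
```

View pics/s9z.png

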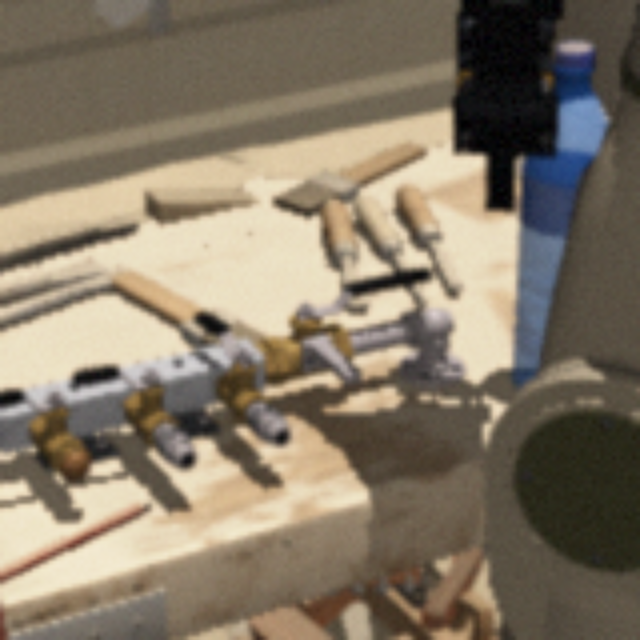

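View pics/t9z.png

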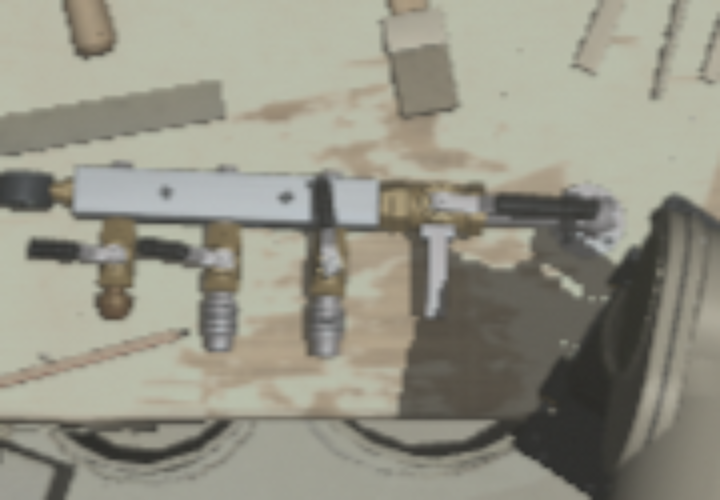

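Run:
```python
from h import *
s=st()
g=mw(0,-.245,.095)
delta([(.418,-.189,.25,-34),(.48,-.178,.25,-20),(g[0],g[1],.25,-10),(g[0],g[1],.2,-2.4),(g[0],g[1],.075,-2.4)],s)
```

```text
t 13.65 pos [ 0.4182 -0.1888  0.1827] q [-0.6752  0.2075 -0.209   0.6763] F [-0.0198 -0.396   0.1298] w 0.0503109022246436
j [-0.6412 -0.1271  0.9212  1.9331  0.1038  1.2848 -0.351 ]
(0.418, -0.189, 0.25, -34) -> 0.0001, -0.0673, -0.0002 ,  -0.1, -0.3, 0.1
(0.48, -0.178, 0.25, -20) -> 0.0451, -0.0672, 0.0438 ,  -0.1, -14.3, 0.1
(np.float64(0.5350109393902356), np.float64(-0.1761880369705402), 0.25, -10) -> 0.0896, -0.0670, 0.0763 ,  -0.1, -24.3, 0.1
(np.float64(0.5350109393902356), np.float64(-0.1761880369705402), 0.2, -2.4) -> 0.0895, -0.0170, 0.0762 ,  -0.1, -31.9, 0.1
(np.float64(0.5350109393902356), np.float64(-0.1761880369705402), 0.075, -2.4) -> 0.0893, 0.1080, 0.0759 ,  -0.1, -31.9, 0.1
```

Request:
arm_command(deltas=[0,-0.06,0,0,0,0,0,-0.067,0,0,-3,0,0.022,-0.067,0.022,0,-10,0,0.05,-0.067,0.048,0,-19,0,0.08,-0.067,0.07,0,-28,0,0.0895,-0.04,0.076,0,-32,0,0.0895,0,0.076,0,-32,0,0.0895,0.03,0.076,0,-32,0])

```text
time: 14.65
ee_pos: [0.5359, -0.174, 0.1505]
eef_rot: [0.707, -0.015, 0.015, -0.707]
ft_force: [0.1, 0.4, 0.8]
width: 0.087
```

Run:
```python
from h import *
s=st()
g=mw(0,-.245,.095)
delta([(g[0],g[1],.075,-2.4)],s)
```

```text
t 14.65 pos [ 0.5359 -0.174   0.1505] q [ 0.707  -0.015   0.0151 -0.7069] F [0.0702 0.3663 0.7883] w 0.08698499648696052
j [-0.5787  0.3267  0.9867  1.7272 -0.2867  1.2425  0.4349]
(np.float64(0.5350109393902356), np.float64(-0.1761880369705402), 0.075, -2.4) -> -0.0008, 0.0755, -0.0022 ,  0.0, -0.0, 0.0
```

Request:
arm_command(deltas=[-0.001,0.03,0,0,0,0,-0.001,0.06,0,0,0,0,-0.001,0.076,0,0,0,0,-0.001,0.076,0,0,0,0])

```text
time: 15.15
ee_pos: [0.5345, -0.1745, 0.0759]
eef_rot: [-0.707, 0.015, -0.015, 0.707]
ft_force: [-0.1, 1.0, 0.5]
width: 0.0872
```

Request:
arm_command(deltas=[0,0,0,0,0,0,0,0,0,0,0,0,0,0,0,0,0,0,0,0,0,0,0,0,0,0,0,0,0,0,0,0,0,0,0,0,0,0,0,0,0,0,0,0,0,0,0,0], hand=0, grip_force=50)

```text
time: 16.15
ee_pos: [0.5348, -0.1748, 0.0766]
eef_rot: [-0.707, 0.014, -0.016, 0.707]
ft_force: [-0.0, 0.1, 0.0]
width: 0.0151
```

Request:
arm_command(deltas=[-0.0044,0,0.0001,0,3,0,-0.0088,0,0.0005,0,6,0,-0.0131,0,0.001,0,9,0,-0.0175,0,0.0018,0,12,0])

```text
time: 16.65
ee_pos: [0.5172, -0.1723, 0.0766]
eef_rot: [-0.701, 0.089, -0.09, 0.702]
ft_force: [0.4, 0.5, -0.1]
width: 0.0004
```

Run:
```python
from h import *
s=st(); print(yaw(s),s['torque'])
a=shot('scene','s10.png')['image']; cv2.imwrite('pics/s10z.png',cv2.resize(a[160:320,280:440,::-1],None,fx=4,fy=4))
```

```text
t 16.65 pos [ 0.5172 -0.1723  0.0766] q [-0.7013  0.0887 -0.09    0.7016] F [ 0.427   0.4998 -0.1143] w 0.00035949498635664905
j [-0.5907  0.3875  1.0025  1.8565 -0.3673  1.0959  0.2965]
-14.52163230843927 [-0.0362  0.0433 -0.0314]
```

View pics/s10z.png

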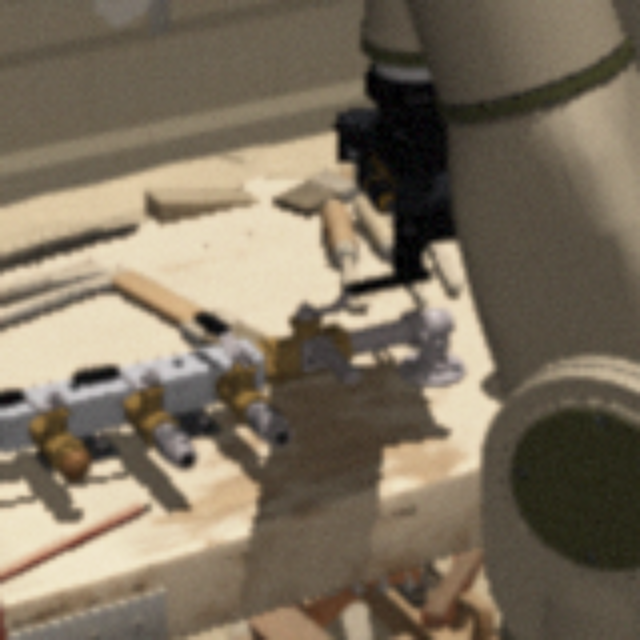

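Run:
```python
from h import *
s=r.read_state()
p=r.camera('scene'); a=cv2.resize(p['image'][200:280,320:440,::-1],None,fx=6,fy=6,interpolation=cv2.INTER_CUBIC)
def dot(X,c):
    q=proj(p,X); cv2.circle(a,(int((q[1]-320+.5)*6),int((q[0]-200+.5)*6)),4,c,1)
for y in (-.198,-.275): dot(mw(0,y,.095),(0,0,255))
dot(s['ee_pos'],(0,255,0)); dot(np.array(s['ee_pos'])+[0,0,.019],(0,255,0)); dot(mw(0,-.16,.095),(255,0,0)); dot(mw(-.085,-.16,.068),(255,0,255)); dot(mw(0,-.275,.0),(255,255,0))
cv2.imwrite('pics/s11.png',a)
p=r.camera('top'); a=cv2.resize(p['image'][200:300,320:440,::-1],None,fx=6,fy=6,interpolation=cv2.INTER_CUBIC);cv2.imwrite('pics/t11.png',a)
```

```text
(no output)
```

View pics/s11.png

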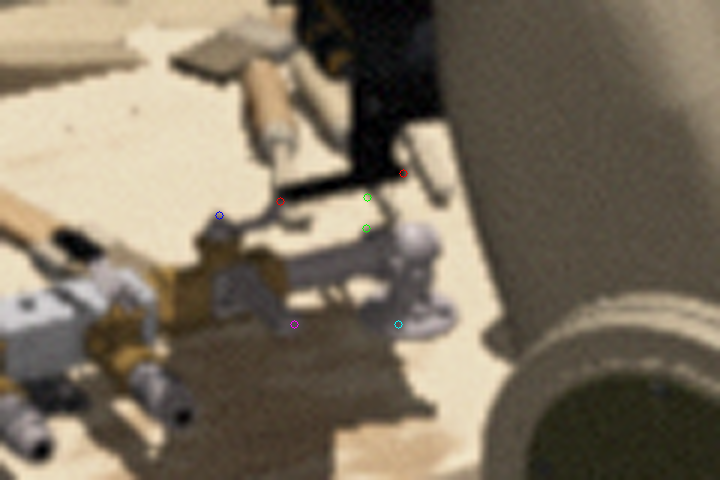

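View pics/t11.png

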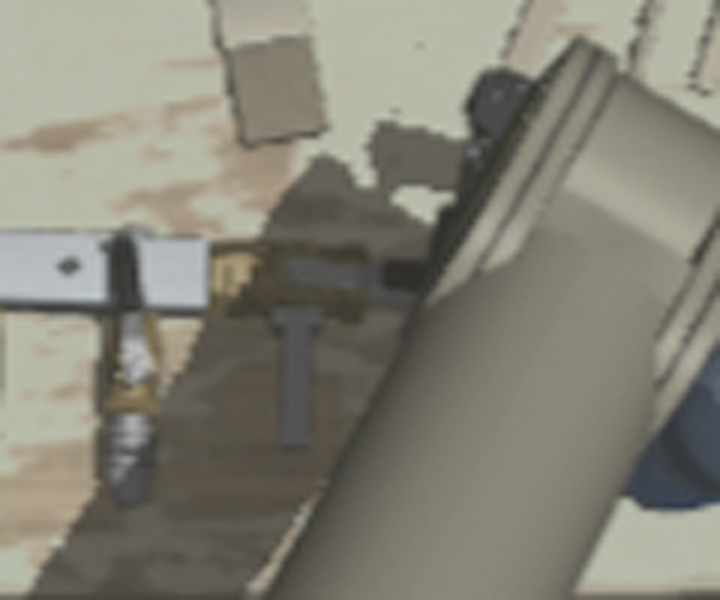

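Run:
```python
from h import *
p=r.camera('scene')
for nm,e,w,y in [('s2',(.4588,-.1447,.3607),.087,-12),('s3',(.4585,-.1387,.25),.0869,-12),('s6',(.5306,-.1743,.1222),.087,-2),('s9',(.4178,-.1891,.1827),.0424,-34),('s8',(.4584,-.1194,.0825),0,-70.7),('s0',(.267,.565,.193),.087,64.7)]:
    a=cv2.imread('pics/%s.png'%(nm if nm!='s0' else 'scene0')); q0=proj(p,e); c0,r0=int(q0[1])-35,int(q0[0])-50
    b=cv2.resize(a[r0:r0+80,c0:c0+70],None,fx=5,fy=5,interpolation=cv2.INTER_CUBIC)
    x=ori(y).as_matrix()[:,0]
    for k in (-1,0,1):
        q=proj(p,np.array(e)+k*x*(w/2)); cv2.circle(b,(int((q[1]-c0+.5)*5),int((q[0]-r0+.5)*5)),4,(0,0,255),1)
    cv2.imwrite('pics/chk_%s.png'%nm,b)
import glob
L=[cv2.imread('pics/chk_%s.png'%n) for n in ('s2','s3','s6','s9','s8','s0')]
m=np.vstack([np.hstack(L[:3]),np.hstack(L[3:])]); cv2.imwrite('pics/chk.png',cv2.resize(m,(788,600)))
```

```text
(no output)
```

View pics/chk.png

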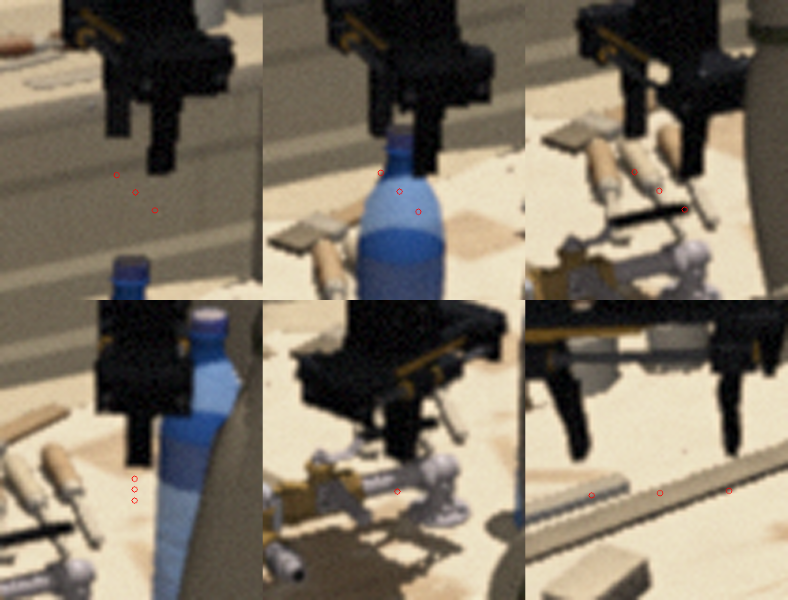

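Run:
```python
from h import *
p=r.camera('top')
print(ray(p,(170+285/3,300+465/3),.3))
P=r.camera('scene')
e=np.array([.5172,-.1723,.0766]); q=proj(P,e); print(q, [ (dz,proj(P,e+[0,0,dz])) for dz in (.02,.025,.03)],'x',proj(P,e+[.03,0,0]))
print('tip actual', 200+182/6-.5, 320+372/6-.5)
```

```text
[ 0.46088977 -0.28611759  0.3       ]
(np.float64(237.50353488350103), np.float64(380.59509194632415)) [(0.02, (np.float64(232.03541539249682), np.float64(380.7477716264466))), (0.025, (np.float64(230.66057524446623), np.float64(380.7861596233377))), (0.03, (np.float64(229.28258954298283), np.float64(380.82463544970943)))] x (np.float64(234.00911473350547), np.float64(375.76764918319486))
tip actual 229.83333333333334 381.5
```

Run:
```python
from h import *
s=st(); g=mw(0,-.245,.095)
delta([(g[0],g[1],.11,-2.4),(g[0],g[1],.054,-2.4)],s)
```

```text
t 16.95 pos [ 0.5175 -0.1722  0.0766] q [-0.7014  0.0877 -0.089   0.7017] F [-0.1518  0.2341  0.3431] w 0.0005221641279662828
j [-0.5899  0.3878  1.0015  1.8557 -0.3674  1.096   0.2991]
(np.float64(0.5350109393902356), np.float64(-0.1761880369705402), 0.11, -2.4) -> 0.0180, -0.0333, 0.0005 ,  -0.0, -12.0, 0.1
(np.float64(0.5350109393902356), np.float64(-0.1761880369705402), 0.054, -2.4) -> 0.0179, 0.0227, 0.0005 ,  -0.0, -12.0, 0.1
```

Request:
arm_command(deltas=[0,-0.03,0,0,0,0,0.012,-0.033,0,0,-8,0,0.018,-0.033,0,0,-12,0,0.018,-0.033,0,0,-12,0,0.018,-0.033,0,0,-12,0,0.018,-0.033,0,0,-12,0], hand=0.6, grip_force=40)

```text
time: 17.7
ee_pos: [0.5345, -0.1767, 0.1095]
eef_rot: [-0.707, 0.015, -0.016, 0.707]
ft_force: [-0.2, 0.2, 0.4]
width: 0.0494
```

Request:
arm_command(deltas=[0,0.02,0,0,0,0,0,0.04,0,0,0,0,0,0.056,0,0,0,0,0,0.056,0,0,0,0])

```text
time: 18.2
ee_pos: [0.5337, -0.1766, 0.0519]
eef_rot: [-0.707, 0.015, -0.015, 0.707]
ft_force: [-0.1, 0.7, 0.3]
width: 0.0524
```

Request:
arm_command(deltas=[0,0,0,0,0,0,0,0,0,0,0,0,0,0,0,0,0,0,0,0,0,0,0,0,0,0,0,0,0,0,0,0,0,0,0,0,0,0,0,0,0,0], hand=0)

```text
time: 19.08
ee_pos: [0.5349, -0.1767, 0.0537]
eef_rot: [-0.707, 0.014, -0.016, 0.707]
ft_force: [-0.5, 1.5, 1.6]
width: 0.0146
```

Run:
```python
from h import *
s=st(); print(yaw(s))
p=r.camera('scene'); a=cv2.resize(p['image'][180:260,320:440,::-1],None,fx=6,fy=6,interpolation=cv2.INTER_CUBIC)
cv2.imwrite('pics/s12.png',a)
```

```text
t 19.07 pos [ 0.5349 -0.1767  0.0537] q [-0.7068  0.0142 -0.0157  0.7071] F [-0.4577  1.456   1.5649] w 0.014620712416484941
j [-0.5032  0.4453  0.9171  1.8273 -0.4027  1.0659  0.524 ]
-2.4218610456892216
```

View pics/s12.png

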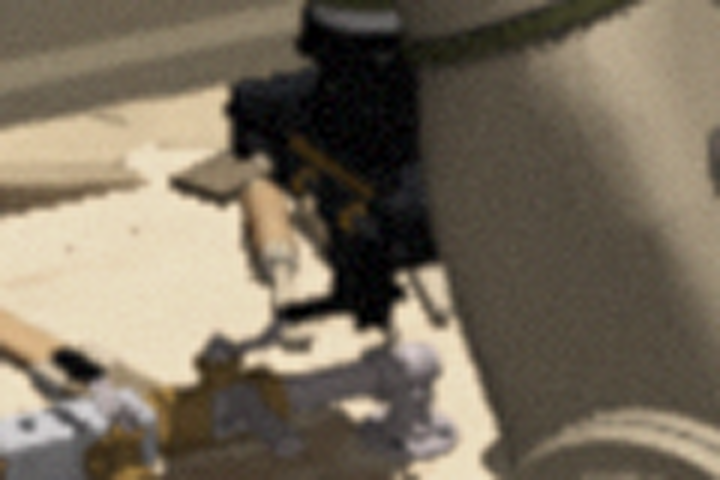

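Request:
arm_command(deltas=[-0.0045,0,0.0001,0,3,0,-0.0133,0,0.001,0,9,0,-0.0234,0,0.0033,0,16,0,-0.0332,0,0.0068,0,23,0])

```text
time: 19.62
ee_pos: [0.5025, -0.1682, 0.0537]
eef_rot: [-0.689, 0.156, -0.158, 0.69]
ft_force: [3.0, 2.2, 1.4]
width: 0.0148
```

Request:
arm_command(deltas=[-0.0118,0,0.0008,0,8,0,-0.0249,0,0.0037,0,17,0,-0.0373,0,0.0086,0,26,0,-0.0488,0,0.0154,0,35,0,-0.059,0,0.0239,0,44,0,-0.0679,0,0.0338,0,53,0,-0.0736,0,0.0425,0,60,0,-0.0782,0,0.0518,0,67,0])

```text
time: 20.62
ee_pos: [0.4532, -0.0871, 0.0536]
eef_rot: [-0.488, 0.511, -0.511, 0.489]
ft_force: [-3.3, 3.8, 7.0]
width: 0.0145
```

Run:
```python
from h import *
s=st(); print(yaw(s))
g=mw(-.085,-.16,0); print(g)
```

```text
t 20.62 pos [ 0.4532 -0.0871  0.0536] q [-0.4883  0.5111 -0.5107  0.4894] F [-3.2894  3.7718  6.9798] w 0.014484085489087327
j [-1.0819  0.2809  1.3237  2.0863 -0.325   1.009  -1.2053]
-92.52541772470029
[ 0.4536 -0.0877  0.    ]
```

Request:
arm_command(deltas=[-0.003,0,0,0,2,0,-0.005,0,0,0,3,0,-0.005,0,0,0,3,0])

```text
time: 21.0
ee_pos: [0.4536, -0.0853, 0.0537]
eef_rot: [0.476, -0.522, 0.524, -0.476]
ft_force: [-1.1, -7.8, 2.4]
width: 0.0146
```

Run:
```python
from h import *
s=st(); print(yaw(s),s['torque'])
```

```text
t 21.0 pos [ 0.4536 -0.0853  0.0537] q [ 0.476  -0.5219  0.5242 -0.4757] F [-1.1301 -7.7672  2.3769] w 0.014623462074655359
j [-1.093   0.2778  1.3263  2.0878 -0.3178  1.0058 -1.2675]
-95.40611115576333 [-1.778   0.507   0.7597]
```

Request:
arm_command(deltas=[0.001,0,0,0,-1,0,0.003,0,0,0,-3,0,0.003,0,0,0,-3,0,0.003,0,0,0,-3,0], hand=0.55)

```text
time: 21.5
ee_pos: [0.4534, -0.086, 0.0534]
eef_rot: [0.489, -0.51, 0.511, -0.49]
ft_force: [-0.0, 0.3, 0.6]
width: 0.0444
```

Request:
arm_command(deltas=[0,-0.06,0,0,0,0,0,-0.12,0,0,0,0,0,-0.17,0,0,0,0,0,-0.18,0,0,0,0])

```text
time: 22.0
ee_pos: [0.4537, -0.0862, 0.2363]
eef_rot: [0.487, -0.51, 0.511, -0.492]
ft_force: [0.5, 1.4, -0.5]
width: 0.0477
```

Run:
```python
from h import *
s=st(); print(yaw(s))
delta([(.47,.05,.24,-80),(.46,.2,.24,-60),(.4418,.3933,.24,-41)],s)
```

```text
t 22.0 pos [ 0.4537 -0.0862  0.2363] q [ 0.4871 -0.51    0.5109 -0.4915] F [ 0.5412  1.366  -0.4604] w 0.04774537037119167
j [-1.1389 -0.2818  1.0708  1.8482  0.246   1.4298 -1.7321]
-92.42036332109427
(0.47, 0.05, 0.24, -80) -> -0.1368, -0.0031, 0.0105 ,  -0.3, -12.4, -0.2
(0.46, 0.2, 0.24, -60) -> -0.2863, -0.0026, -0.0058 ,  -0.4, -32.4, -0.1
(0.4418, 0.3933, 0.24, -41) -> -0.4786, -0.0021, -0.0321 ,  -0.4, -51.4, -0.1
```

Request:
arm_command(deltas=[-0.05,0,0.006,0,-4,0,-0.11,0,0.01,0,-10,0,-0.17,0,0.012,0,-17,0,-0.23,0,0.01,0,-24,0,-0.29,0,0,0,-31,0,-0.35,0,-0.01,0,-38,0,-0.4,0,-0.02,0,-44,0,-0.43,0,-0.026,0,-48,0], hand=0.75)

```text
time: 23.0
ee_pos: [0.4439, 0.3475, 0.2329]
eef_rot: [0.656, -0.265, 0.266, -0.655]
ft_force: [-0.3, 0.1, 0.2]
width: 0.0655
```

Run:
```python
from h import *
s=st(); print(yaw(s))
a=shot('top','t13.png')['image']
cv2.imwrite('pics/t13z.png',cv2.resize(a[195:320,240:440,::-1],None,fx=4,fy=4,interpolation=cv2.INTER_CUBIC))
P=r.camera('scene'); cv2.imwrite('pics/s13.png',P['image'][:,:,::-1])
for cc in [(.4418,.3933,.030)]:
    print('proj cover', [proj(P,np.array(cc)+d) for d in ([0,0,.03],[0,0,-.03])])
a=P['image'][280:330,190:260,::-1]; cv2.imwrite('pics/s13z.png',cv2.resize(a,None,fx=10,fy=10,interpolation=cv2.INTER_CUBIC))
delta([(.4418,.3933,.12,-41)],s)
```

```text
t 23.0 pos [0.4439 0.3475 0.2329] q [ 0.6555 -0.2648  0.2658 -0.6554] F [-0.332   0.0574  0.2145] w 0.06547837196505116
j [-1.4934  0.2236  0.8825  1.606  -0.1735  1.3942 -1.3619]
-44.074314505813675
proj cover [(np.float64(296.7214077657942), np.float64(224.92401615660904)), (np.float64(314.457159203572), np.float64(226.8281089040072))]
(0.4418, 0.3933, 0.12, -41) -> -0.0335, 0.1129, 0.0314 ,  -0.0, -3.1, 0.1
```

View pics/t13z.png

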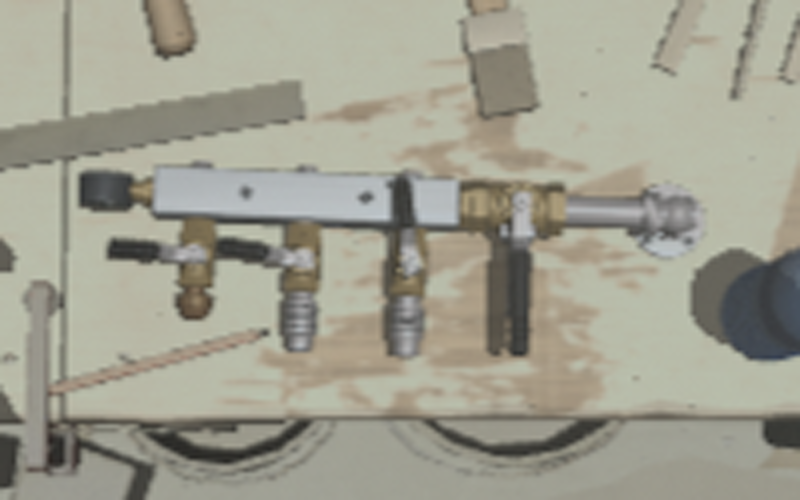

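View pics/s13z.png

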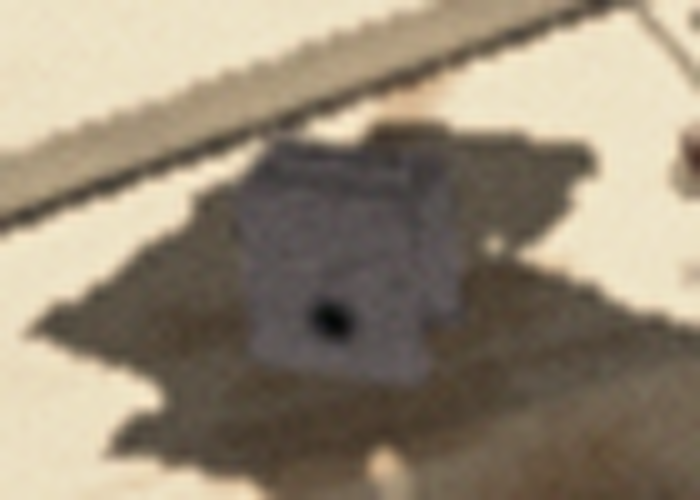

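View pics/s13.png

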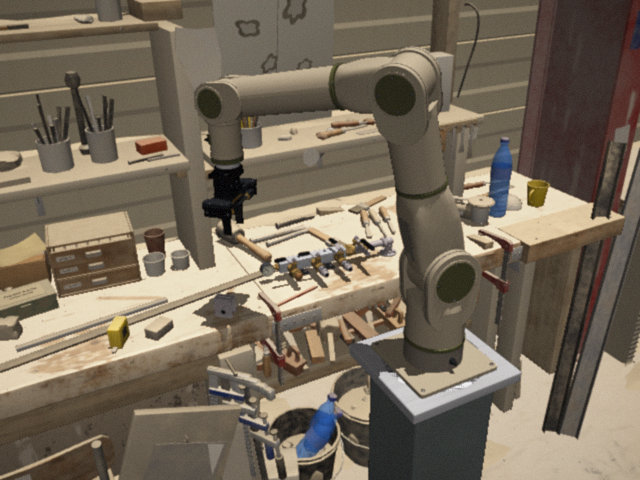

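Run:
```python
import cv2
a=cv2.imread('pics/top0.png'); cv2.imwrite('pics/c0.png',cv2.resize(a[262:300,186:230],None,fx=16,fy=16,interpolation=cv2.INTER_CUBIC))
```

```text
(no output)
```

View pics/c0.png

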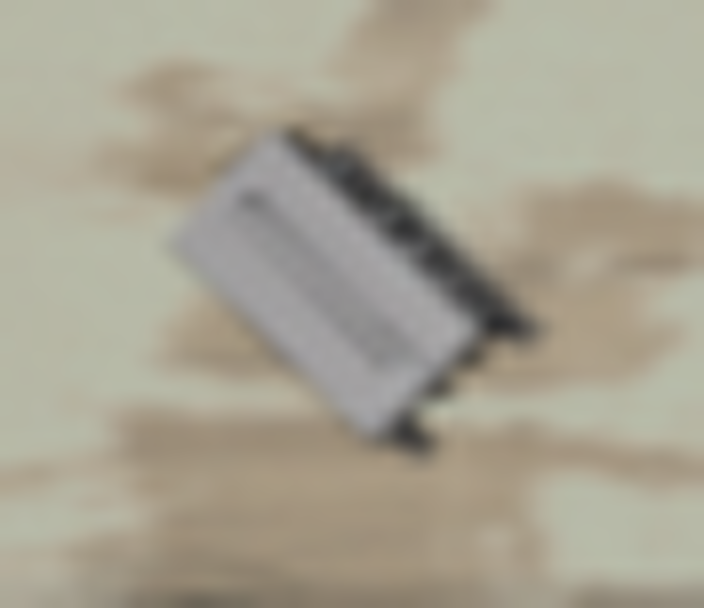

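Run:
```python
from h import *
p=r.camera('top'); W=[ray(p,((y+.5)/16-.5+262,(x+.5)/16-.5+186),.06) for x,y in [(278,130),(175,240),(370,440),(480,325)]]
W=np.array(W); print(W, W.mean(0)); d=W[1]-W[2]+W[0]-W[3]; a=np.degrees(np.arctan2(d[1],d[0])); print('len',np.linalg.norm(W[1]-W[2]),np.linalg.norm(W[0]-W[3]),'wid',np.linalg.norm(W[0]-W[1]),'long ang',a,'jaw',a-90)
s=st(); c=W.mean(0)
for z in (.10,.02,.012): delta([(c[0],c[1],z,a-90)],s)
```

```text
[[0.46984114 0.40662649 0.06      ]
 [0.44939512 0.42525454 0.06      ]
 [0.41213953 0.38808905 0.06      ]
 [0.43338187 0.36817003 0.06      ]] [0.44118941 0.39703503 0.06      ]
len 0.05262368762233783 0.05299224008188581 wid 0.027659421428767938 long ang 45.73164640824002 jaw -44.26835359175998
t 23.15 pos [0.4445 0.3459 0.2329] q [ 0.6552 -0.2657  0.2671 -0.6548] F [ 0.3794 -0.3673 -0.701 ] w 0.06494991386458931
j [-1.4927  0.2222  0.8836  1.6072 -0.1719  1.3941 -1.3636]
(np.float64(0.4411894144096843), np.float64(0.39703502562313514), 0.1, np.float64(-44.26835359175998)) -> -0.0383, 0.1329, 0.0343 ,  -0.0, 0.0, 0.1
(np.float64(0.4411894144096843), np.float64(0.39703502562313514), 0.02, np.float64(-44.26835359175998)) -> -0.0385, 0.2129, 0.0343 ,  -0.0, 0.0, 0.1
(np.float64(0.4411894144096843), np.float64(0.39703502562313514), 0.012, np.float64(-44.26835359175998)) -> -0.0385, 0.2209, 0.0343 ,  -0.0, 0.0, 0.1
```

Request:
arm_command(deltas=[-0.02,0.03,0.018,0,0,0,-0.0385,0.07,0.0343,0,0,0,-0.0385,0.12,0.0343,0,0,0,-0.0385,0.133,0.0343,0,0,0,-0.0385,0.133,0.0343,0,0,0])

```text
time: 23.78
ee_pos: [0.4426, 0.395, 0.1013]
eef_rot: [-0.654, 0.267, -0.269, 0.655]
ft_force: [0.1, 0.5, 0.8]
width: 0.0655
```

Run:
```python
from h import *
s=st(); print(yaw(s))
P=r.camera('scene'); a=P['image'][250:330,180:270,::-1]; cv2.imwrite('pics/s14z.png',cv2.resize(a,None,fx=7,fy=7,interpolation=cv2.INTER_CUBIC))
delta([(.4412,.397,.005,-44.3)],s)
```

```text
t 23.77 pos [0.4426 0.395  0.1013] q [-0.6541  0.2673 -0.2685  0.6547] F [0.0559 0.5009 0.8325] w 0.06551573535682634
j [-1.4478  0.4155  0.8098  1.7004 -0.3226  1.1639 -1.3285]
-44.52348010394424
(0.4412, 0.397, 0.005, -44.3) -> -0.0025, 0.0963, 0.0003 ,  -0.1, -0.2, 0.1
```

View pics/s14z.png

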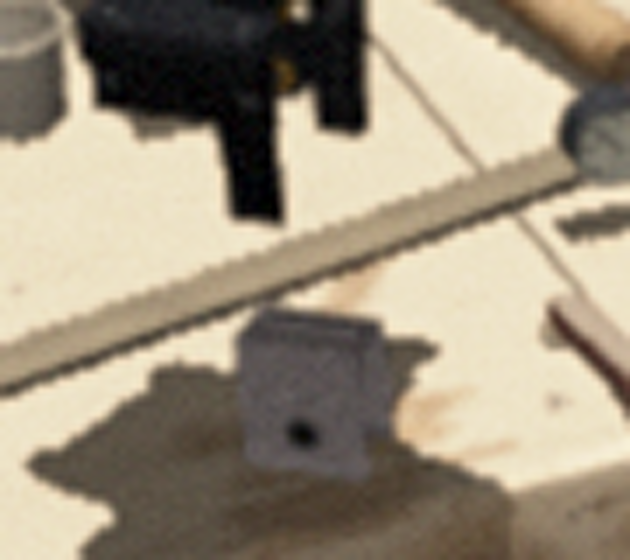

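Request:
arm_command(deltas=[-0.0015,0.03,0.0003,0,0,0,-0.0015,0.06,0.0003,0,0,0,-0.0015,0.085,0.0003,0,0,0,-0.0015,0.096,0.0003,0,0,0,-0.0015,0.096,0.0003,0,0,0])

```text
time: 24.45
ee_pos: [0.4419, 0.3976, 0.0056]
eef_rot: [-0.654, 0.267, -0.268, 0.655]
ft_force: [0.2, -0.4, 0.1]
width: 0.0655
```

Run:
```python
from h import *
s=st(); print(yaw(s))
P=r.camera('scene'); a=P['image'][250:330,180:270,::-1]; cv2.imwrite('pics/s15z.png',cv2.resize(a,None,fx=7,fy=7,interpolation=cv2.INTER_CUBIC))
```

```text
t 24.45 pos [0.4419 0.3976 0.0056] q [-0.6539  0.2667 -0.268   0.6553] F [ 0.1561 -0.4395  0.0799] w 0.0654509651002634
j [-1.391   0.5349  0.7394  1.7735 -0.4209  0.9952 -1.263 ]
-44.426988899623474
```

View pics/s15z.png

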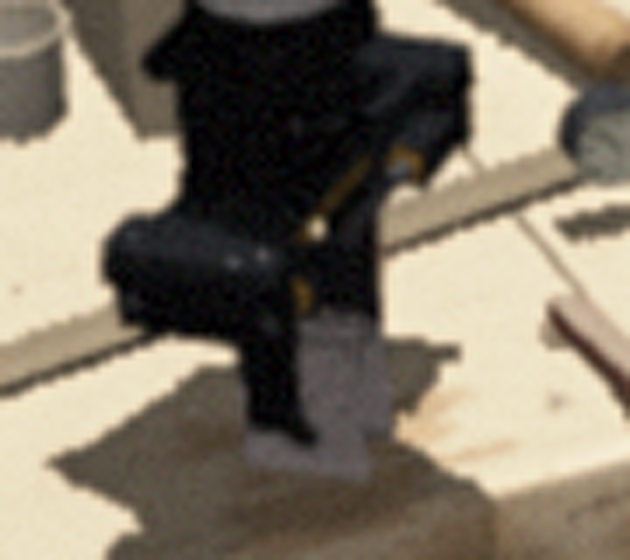

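Run:
```python
from h import *
P=r.camera('scene'); j=ori(-44.4).as_matrix()[:,0]; e=np.array([.4419,.3976,.032])
f=lambda q:(round((q[1]-180+.5)*7),round((q[0]-250+.5)*7))
print('finger tip centre pred',f(proj(P,e-j*.036)),f(proj(P,e-j*.045)))
l=ori(45.7).as_matrix()[:,0]
for c in ([.4412,.397,0],[.4377,.3935,0]):
    c=np.array(c)
    print('cover cheek bottom corners',[f(proj(P,c-j*.0145*1.3+k*l*.0275)) for k in (-1,1)],'top',[f(proj(P,c-j*.0145+[0,0,.06]+k*l*.0275)) for k in (-1,1)])
```

```text
finger tip centre pred (275, 439) (265, 451)
cover cheek bottom corners [(365, 493), (242, 473)] top [(357, 362), (232, 342)]
cover cheek bottom corners [(376, 495), (253, 474)] top [(368, 364), (243, 344)]
```

Request:
arm_command(deltas=[0,0,0,0,0,0,0,0,0,0,0,0,0,0,0,0,0,0,0,0,0,0,0,0,0,0,0,0,0,0,0,0,0,0,0,0], hand=0, grip_force=25)

```text
time: 25.3
ee_pos: [0.4413, 0.3973, 0.0046]
eef_rot: [-0.654, 0.267, -0.268, 0.655]
ft_force: [-0.1, 0.1, 1.1]
width: 0.0289
```

Request:
arm_command(deltas=[0,0,0,0,0,0,0,-0.02,0,0,0,0,0,-0.07,0,0,0,0,0,-0.13,0,0,0,0,0,-0.15,0,0,0,0,0,-0.15,0,0,0,0])

```text
time: 26.05
ee_pos: [0.4416, 0.3977, 0.1562]
eef_rot: [-0.653, 0.267, -0.268, 0.656]
ft_force: [0.2, 0.2, -2.5]
width: 0.0288
```

Run:
```python
from h import *
s=st(); print(yaw(s))
P=r.camera('scene'); a=P['image'][190:290,160:270,::-1]; cv2.imwrite('pics/s16z.png',cv2.resize(a,None,fx=6,fy=6,interpolation=cv2.INTER_CUBIC))
g=mw(-.065,-.16,0); print(g)
delta([(.46,.2,.16,-60),(g[0],0,.16,-85),(g[0],-.086,.14,-92.4)],s)
```

```text
t 26.05 pos [0.4416 0.3977 0.1562] q [-0.6533  0.2666 -0.2679  0.656 ] F [ 0.2358  0.1909 -2.4811] w 0.0288142729207514
j [-1.4784  0.3625  0.8405  1.6386 -0.2812  1.2627 -1.3603]
-44.409730633570646
[ 0.4736 -0.0886  0.    ]
(0.46, 0.2, 0.16, -60) -> 0.1515, -0.0043, -0.1283 ,  -0.2, 15.6, -0.0
(np.float64(0.473602154691235), 0, 0.16, -85) -> 0.3012, -0.0048, -0.2617 ,  -0.2, 40.6, -0.1
(np.float64(0.473602154691235), -0.086, 0.14, -92.4) -> 0.3614, 0.0150, -0.3232 ,  -0.2, 48.0, -0.1
```

View pics/s16z.png

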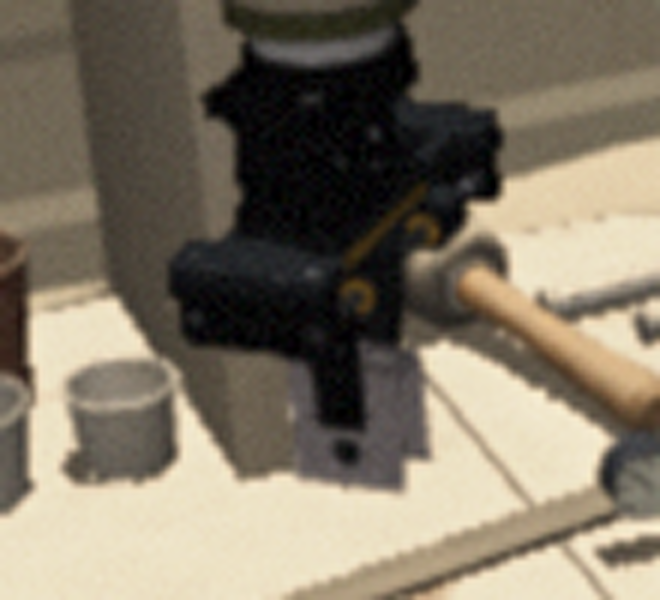

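Run:
```python
from h import *
p=r.camera('top'); q=lambda x,y:((y+.5)/4-.5+195,(x+.5)/4-.5+240)
for x,y in [(519.5,352),(519.5,300),(519.5,250)]: print(ray(p,q(x,y),.1))
print(mw(-.115,-.16,.1),mw(-.038,-.16,.1))
a=cv2.imread('pics/top0.png')
b=cv2.imread('pics/t13.png'); cv2.imwrite('pics/t13y.png',cv2.resize(b[240:292,345:390],None,fx=11,fy=11,interpolation=cv2.INTER_CUBIC))
```

```text
[ 0.42728114 -0.08655024  0.1       ]
[ 0.46511864 -0.08715346  0.1       ]
[ 0.50173392 -0.08773719  0.1       ]
[ 0.42364541 -0.08647895  0.1       ] [ 0.5005788  -0.08968123  0.1       ]
```

View pics/t13y.png

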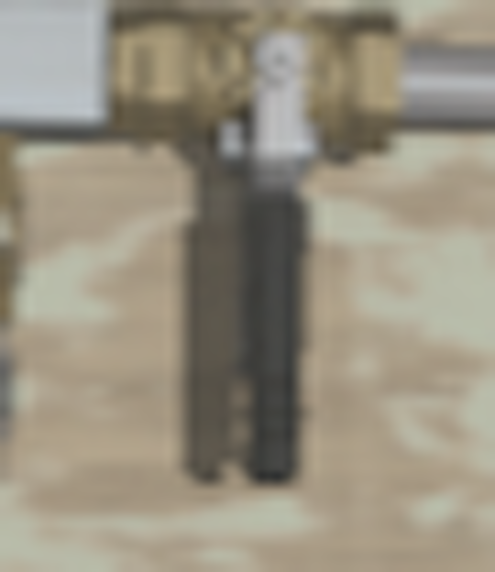

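Request:
arm_command(deltas=[0.03,-0.005,-0.026,0,3,0,0.073,-0.005,-0.062,0,8,0,0.117,-0.005,-0.099,0,12,0,0.16,-0.005,-0.137,0,17,0,0.203,-0.005,-0.175,0,24,0,0.245,-0.005,-0.213,0,31,0,0.285,-0.005,-0.249,0,38,0,0.302,-0.005,-0.263,0,42,0])

```text
time: 27.15
ee_pos: [0.4716, -0.005, 0.1584]
eef_rot: [-0.514, 0.486, -0.486, 0.514]
ft_force: [-0.5, 0.8, -1.5]
width: 0.029
```

Run:
```python
from h import *
s=st(); print(yaw(s))
delta([(.4736,-.0870,.14,-92.4),(.4736,-.0870,.12,-92.4)],s)
```

```text
t 27.15 pos [ 0.4716 -0.005   0.1584] q [-0.5138  0.4859 -0.4857  0.5139] F [-0.5297  0.8302 -1.4899] w 0.029026764109208694
j [-1.3023 -0.0814  1.2012  1.9428  0.0801  1.2293 -1.6437]
-86.78114724743445
(0.4736, -0.087, 0.14, -92.4) -> 0.0820, 0.0184, -0.0026 ,  0.0, 5.6, -0.0
(0.4736, -0.087, 0.12, -92.4) -> 0.0820, 0.0384, -0.0026 ,  0.0, 5.6, -0.0
```

Request:
arm_command(deltas=[0.03,0,-0.001,0,2,0,0.065,0,-0.002,0,4.5,0,0.082,0.01,-0.0026,0,5.6,0,0.0822,0.018,-0.0026,0,5.6,0,0.0822,0.022,-0.0026,0,5.6,0,0.0822,0.022,-0.0026,0,5.6,0])

```text
time: 27.9
ee_pos: [0.4751, -0.0832, 0.1371]
eef_rot: [0.491, -0.508, 0.509, -0.492]
ft_force: [-0.4, -0.1, -0.7]
width: 0.0289
```

Run:
```python
from h import *
s=st(); print(yaw(s))
P=r.camera('scene'); a=P['image'][190:270,310:400,::-1]; cv2.imwrite('pics/s17z.png',cv2.resize(a,None,fx=7,fy=7,interpolation=cv2.INTER_CUBIC))
delta([(.4736,-.0872,.10,-92.4),(.4736,-.0872,.049,-92.4)],s)
```

```text
t 27.9 pos [ 0.4751 -0.0832  0.1371] q [ 0.4914 -0.508   0.5086 -0.4917] F [-0.3961 -0.1255 -0.7054] w 0.028940395714461588
j [-1.1439  0.0737  1.2943  1.948  -0.0767  1.1737 -1.425 ]
-91.92011158796673
(0.4736, -0.0872, 0.1, -92.4) -> 0.0040, 0.0371, -0.0014 ,  -0.0, 0.5, 0.0
(0.4736, -0.0872, 0.049, -92.4) -> 0.0040, 0.0881, -0.0014 ,  -0.0, 0.5, 0.0
```

View pics/s17z.png

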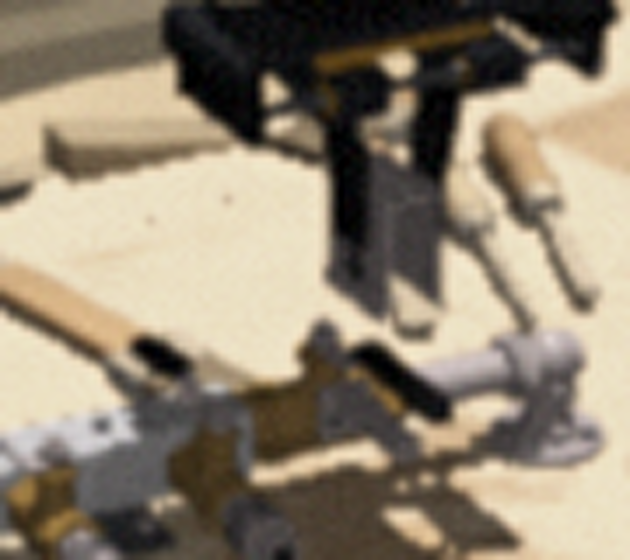

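Cover's opening (about column 405, row 330 in the crop) stands above the shut black sleeve (360–450, 345–410). Align and come down to just above it.

Request:
arm_command(deltas=[0.002,0.005,-0.0007,0,0.3,0,0.0035,0.015,-0.0012,0,0.4,0,0.0035,0.022,-0.0012,0,0.4,0,0.0035,0.022,-0.0012,0,0.4,0])

```text
time: 28.45
ee_pos: [0.4734, -0.0879, 0.1148]
eef_rot: [0.489, -0.51, 0.511, -0.489]
ft_force: [0.2, 0.1, -0.9]
width: 0.029
```

Run:
```python
from h import *
s=st(); print(yaw(s))
P=r.camera('scene'); a=P['image'][190:270,310:400,::-1]; cv2.imwrite('pics/s18z.png',cv2.resize(a,None,fx=7,fy=7,interpolation=cv2.INTER_CUBIC))
delta([(.4736,-.0872,.10,-92.4),(.4736,-.0872,.049,-92.4)],s)
```

```text
t 28.45 pos [ 0.4734 -0.0879  0.1148] q [ 0.4892 -0.5103  0.5108 -0.4892] F [ 0.2332  0.1309 -0.8598] w 0.02898694225853057
j [-1.0858  0.1412  1.2756  1.976  -0.1491  1.1281 -1.3623]
-92.44602393545817
(0.4736, -0.0872, 0.1, -92.4) -> -0.0007, 0.0148, 0.0001 ,  -0.0, -0.0, 0.0
(0.4736, -0.0872, 0.049, -92.4) -> -0.0007, 0.0658, 0.0001 ,  -0.0, -0.0, 0.0
```

View pics/s18z.png

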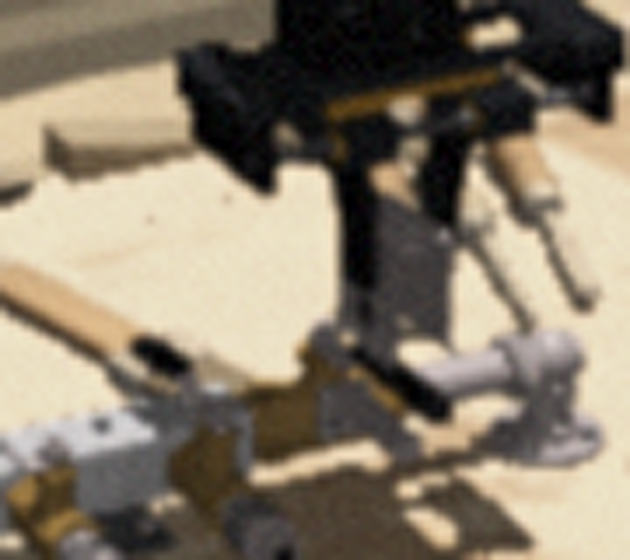

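Request:
arm_command(deltas=[-0.0005,0.01,0,0,0,0,-0.0005,0.02,0,0,0,0,-0.0005,0.025,0,0,0,0])

```text
time: 28.88
ee_pos: [0.4736, -0.0872, 0.0896]
eef_rot: [0.489, -0.51, 0.511, -0.489]
ft_force: [0.1, 0.3, -1.6]
width: 0.0289
```

Request:
arm_command(deltas=[0,0.01,0,0,0,0,0,0.018,0,0,0,0,0,0.02,0,0,0,0])

```text
time: 29.25
ee_pos: [0.4737, -0.0872, 0.0699]
eef_rot: [0.489, -0.51, 0.511, -0.49]
ft_force: [0.1, 0.4, -1.7]
width: 0.0286
```

Sleeve passed without contact; continue over the tongue to the seat.

Request:
arm_command(deltas=[0,0.008,0,0,0,0,0,0.014,0,0,0,0,0,0.017,0,0,0,0])

```text
time: 29.62
ee_pos: [0.474, -0.0872, 0.0531]
eef_rot: [0.489, -0.51, 0.511, -0.49]
ft_force: [0.0, 0.0, -1.0]
width: 0.0291
```

Request:
arm_command(deltas=[0,0.002,0,0,0,0,0,0.004,0,0,0,0,0,0.004,0,0,0,0])

```text
time: 30.0
ee_pos: [0.4741, -0.0871, 0.0495]
eef_rot: [0.489, -0.51, 0.511, -0.49]
ft_force: [-0.4, -0.4, -2.0]
width: 0.029
```

Request:
arm_command(deltas=[0,0.002,0,0,0,0,0,0.003,0,0,0,0,0,0.003,0,0,0,0])

```text
time: 30.38
ee_pos: [0.475, -0.0872, 0.0482]
eef_rot: [0.488, -0.51, 0.511, -0.49]
ft_force: [-9.5, 1.3, 28.9]
width: 0.0289
```

Run:
```python
from h import *
s=st()
P=r.camera('scene'); a=P['image'][190:270,310:400,::-1]; cv2.imwrite('pics/s19z.png',cv2.resize(a,None,fx=7,fy=7,interpolation=cv2.INTER_CUBIC))
```

```text
t 30.38 pos [ 0.475  -0.0872  0.0482] q [ 0.4884 -0.5102  0.5106 -0.4904] F [-9.5274  1.3164 28.8762] w 0.02891949682928193
j [-0.9209  0.2991  1.1497  2.0391 -0.3277  1.0001 -1.2201]
```

View pics/s19z.png

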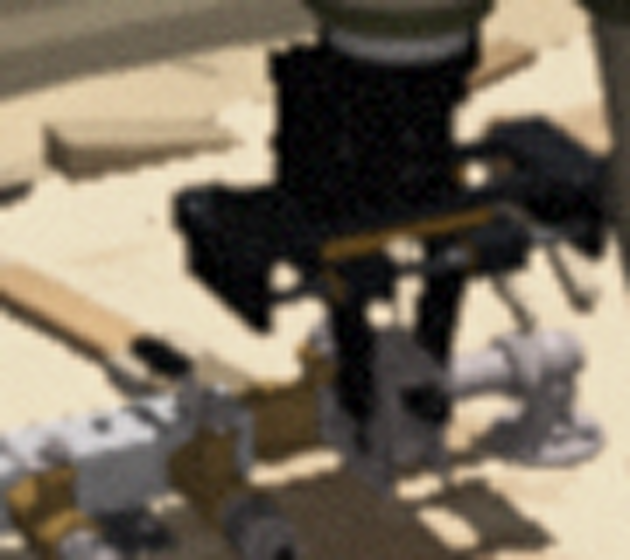

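Request:
arm_command(deltas=[0,-0.0015,0,0,0,0,0,-0.0015,0,0,0,0,0,-0.0015,0,0,0,0,0,-0.0015,0,0,0,0], hand=0.6)

```text
time: 30.92
ee_pos: [0.4741, -0.0871, 0.0479]
eef_rot: [0.489, -0.51, 0.511, -0.49]
ft_force: [0.6, 0.5, -0.2]
width: 0.0512
```

Request:
arm_command(deltas=[0,-0.02,0,0,0,0,0,-0.06,0,0,0,0,0,-0.12,0,0,0,0,0,-0.17,0,0,0,0])

```text
time: 31.42
ee_pos: [0.4736, -0.0875, 0.2192]
eef_rot: [0.489, -0.51, 0.511, -0.489]
ft_force: [1.1, 2.1, -0.4]
width: 0.0522
```

Request:
arm_command(deltas=[-0.05,0,0.01,0,-9,0,-0.11,0,0.02,0,-18,0,-0.17,0,0.025,0,-28,0,-0.23,0,0.028,0,-38,0,-0.28,0,0.03,0,-48,0,-0.28,0,0.03,0,-58,0,-0.28,0,0.03,0,-68,0,-0.28,0,0.03,0,-78,0])

```text
time: 32.42
ee_pos: [0.5156, 0.1913, 0.2179]
eef_rot: [0.702, -0.086, 0.087, -0.702]
ft_force: [-1.1, -0.1, -0.1]
width: 0.0522
```

Run:
```python
from h import *
s=st(); print(yaw(s))
P=r.camera('scene'); a=P['image'][190:270,310:400,::-1]; cv2.imwrite('pics/s20z.png',cv2.resize(a,None,fx=7,fy=7,interpolation=cv2.INTER_CUBIC))
a=shot('top','t20.png')['image']
cv2.imwrite('pics/t20z.png',cv2.resize(a[195:320,240:440,::-1],None,fx=4,fy=4,interpolation=cv2.INTER_CUBIC))
g=mw(-.05,.126,.095); print(g)
delta([(g[0],g[1],.2,-2.4),(g[0],g[1],.11,-2.4)],s)
```

```text
t 32.42 pos [0.5156 0.1913 0.2179] q [ 0.7018 -0.0861  0.0873 -0.7017] F [-1.1159 -0.1213 -0.0957] w 0.05215789453120013
j [-1.3158  0.2166  1.021   1.669  -0.1877  1.3602 -0.5118]
-14.081692096681502
[0.5005 0.1966 0.095 ]
(np.float64(0.5004833460747075), np.float64(0.1965703905664338), 0.2, -2.4) -> -0.0159, 0.0179, 0.0015 ,  0.0, -11.7, 0.1
(np.float64(0.5004833460747075), np.float64(0.1965703905664338), 0.11, -2.4) -> -0.0161, 0.1079, 0.0015 ,  0.0, -11.7, 0.1
```

View pics/s20z.png

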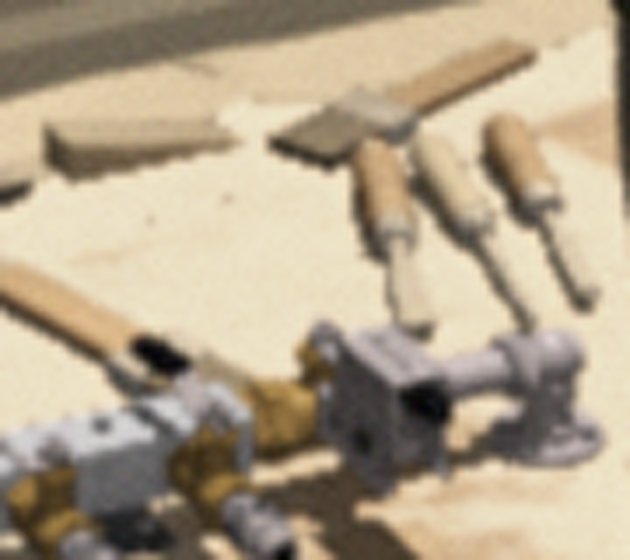

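View pics/t20z.png

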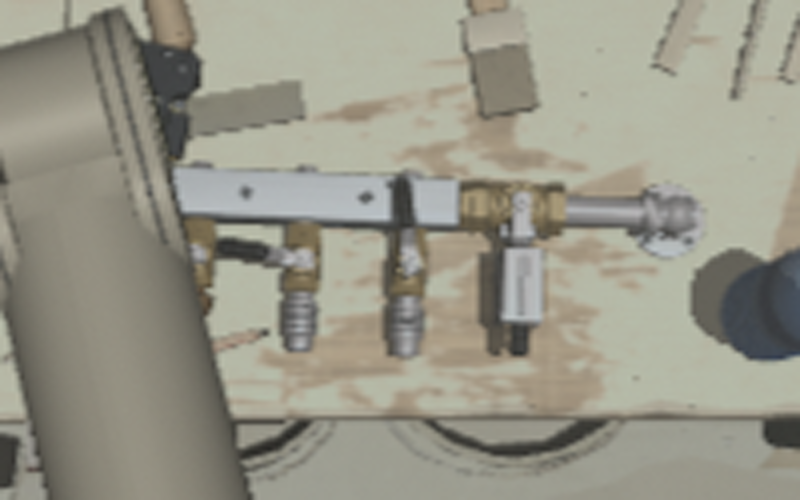

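Run:
```python
from h import *
s=st(); g=mw(-.049,.122,.095); print(g)
delta([(g[0],g[1],.11,-2.4),(g[0],g[1],.057,-2.4)],s)
```

```text
t 32.52 pos [0.5156 0.1912 0.2181] q [-0.7014  0.0874 -0.0885  0.7018] F [ 0.2485 -0.7981 -0.5888] w 0.052043061015996754
j [-1.3157  0.2162  1.0212  1.669  -0.188   1.3603 -0.5151]
[0.5013 0.1925 0.095 ]
(np.float64(0.5013161289095298), np.float64(0.19253226318483413), 0.11, -2.4) -> -0.0143, 0.1081, -0.0023 ,  -0.0, -11.9, 0.1
(np.float64(0.5013161289095298), np.float64(0.19253226318483413), 0.057, -2.4) -> -0.0144, 0.1611, -0.0024 ,  -0.0, -11.9, 0.1
```

Request:
arm_command(deltas=[-0.01,0.02,-0.001,0,-8,0,-0.0144,0.06,-0.0024,0,-11.9,0,-0.0144,0.095,-0.0024,0,-11.9,0,-0.0144,0.108,-0.0024,0,-11.9,0,-0.0144,0.108,-0.0024,0,-11.9,0], hand=0.42)

```text
time: 33.15
ee_pos: [0.5012, 0.1923, 0.1101]
eef_rot: [0.707, -0.016, 0.017, -0.707]
ft_force: [0.4, 0.7, 0.1]
width: 0.037
```

Run:
```python
from h import *
s=st(); print(yaw(s)); g=mw(-.049,.122,.095)
P=r.camera('scene'); a=P['image'][200:290,240:340,::-1]; cv2.imwrite('pics/s21z.png',cv2.resize(a,None,fx=6,fy=6,interpolation=cv2.INTER_CUBIC))
delta([(g[0],g[1],.057,-2.4)],s)
```

```text
t 33.15 pos [0.5012 0.1923 0.1101] q [ 0.7072 -0.0158  0.0168 -0.7067] F [0.4024 0.7161 0.1434] w 0.03697180688762106
j [-1.2657  0.285   0.9501  1.8416 -0.2529  1.1426 -0.2746]
-2.6439470604334026
(np.float64(0.5013161289095298), np.float64(0.19253226318483413), 0.057, -2.4) -> -0.0000, 0.0531, 0.0002 ,  0.0, -0.2, 0.1
```

View pics/s21z.png

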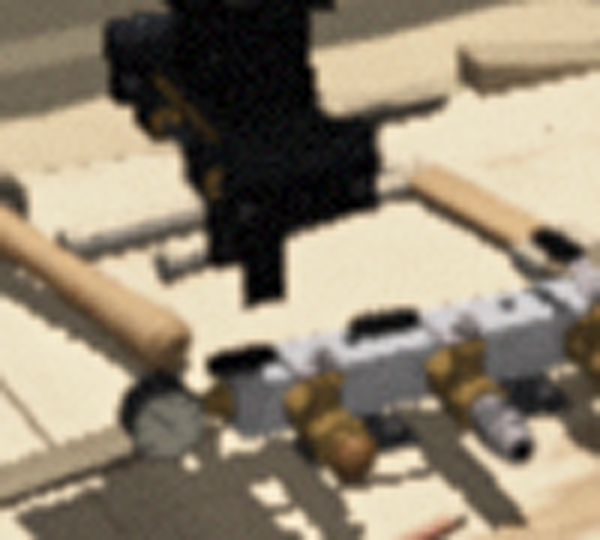

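Request:
arm_command(deltas=[0,0.02,0,0,0,0,0,0.04,0,0,0,0,0,0.053,0,0,0,0,0,0.053,0,0,0,0])

```text
time: 33.7
ee_pos: [0.501, 0.1923, 0.0565]
eef_rot: [0.707, -0.015, 0.016, -0.707]
ft_force: [0.2, -0.1, 0.0]
width: 0.0363
```

Request:
arm_command(deltas=[0,0,0,0,0,0,0,0,0,0,0,0,0,0,0,0,0,0,0,0,0,0,0,0,0,0,0,0,0,0], hand=0, grip_force=35)

```text
time: 34.33
ee_pos: [0.5042, 0.1928, 0.058]
eef_rot: [-0.706, 0.013, -0.018, 0.707]
ft_force: [12.5, 1.0, -8.8]
width: 0.0128
```

Run:
```python
from h import *
s=st(); print(yaw(s))
P=r.camera('scene'); a=P['image'][200:290,240:340,::-1]; cv2.imwrite('pics/s22z.png',cv2.resize(a,None,fx=6,fy=6,interpolation=cv2.INTER_CUBIC))
pv=mw(-.05,.08,0); d=s['ee_pos']-pv; rr=.042; print('r',np.hypot(*d[:2]),d)
for ph in (4,13,22,31,40,49,58,67,76,85,90):
    f=np.radians(ph); g=mw(-.05+rr*np.sin(f),.08+rr*np.cos(f),.0565); delta([(*g,-2.4-ph)],s)
```

```text
t 34.33 pos [0.5042 0.1928 0.058 ] q [-0.7065  0.0129 -0.0184  0.7074] F [12.4517  1.0302 -8.8285] w 0.012805292854883327
j [-1.2163  0.3624  0.9083  1.8901 -0.3285  1.0387 -0.2161]
-2.5400597499405593
r 0.042593720666395773 [0.0056 0.0422 0.058 ]
(np.float64(0.5032399763906262), np.float64(0.19234978645121573), np.float64(0.0565), -6.4) -> -0.0010, 0.0015, -0.0005 ,  -0.1, 3.9, 0.4
(np.float64(0.5097119967008595), np.float64(0.19110540408060678), np.float64(0.0565), -15.4) -> 0.0056, 0.0015, -0.0015 ,  -0.1, 12.9, 0.4
(np.float64(0.5159096714109201), np.float64(0.1888638950869533), np.float64(0.0565), -24.4) -> 0.0119, 0.0016, -0.0034 ,  -0.2, 21.9, 0.4
(np.float64(0.5216803932005433), np.float64(0.18568045286082097), np.float64(0.0565), -33.4) -> 0.0178, 0.0016, -0.0064 ,  -0.2, 30.9, 0.4
(np.float64(0.5268820677473409), np.float64(0.18163346431505611), np.float64(0.0565), -42.4) -> 0.0231, 0.0016, -0.0102 ,  -0.2, 39.9, 0.4
(np.float64(0.5313866125606028), np.float64(0.1768225797388404), np.float64(0.0565), -51.4) -> 0.0279, 0.0017, -0.0148 ,  -0.3, 48.9, 0.4
(np.float64(0.5350831107972992), np.float64(0.17136625907685082), np.float64(0.0565), -60.4) -> 0.0318, 0.0017, -0.0201 ,  -0.3, 57.9, 0.4
(np.float64(0.5378805424028684), np.float64(0.1653988550522756), np.float64(0.0565), -69.4) -> 0.0348, 0.0017, -0.0259 ,  -0.3, 66.9, 0.3
(np.float64(0.539710025327038), np.float64(0.15906730495687832), np.float64(0.0565), -78.4) -> 0.0370, 0.0017, -0.0322 ,  -0.4, 75.9, 0.3
(np.float64(0.5405265116285096), np.float64(0.15252751256721764), np.float64(0.0565), -87.4) -> 0.0381, 0.0017, -0.0387 ,  -0.4, 84.9, 0.3
(np.float64(0.5405339614408851), np.float64(0.14886349160212786), np.float64(0.0565), -92.4) -> 0.0382, 0.0017, -0.0423 ,  -0.4, 89.9, 0.3
```

View pics/s22z.png

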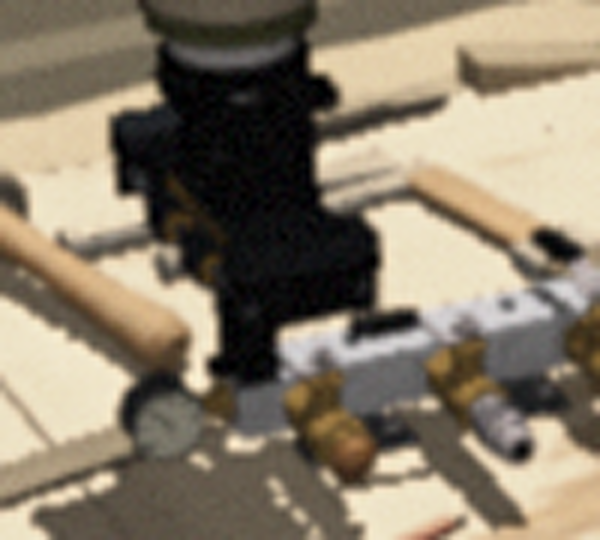

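Request:
arm_command(deltas=[0.0061,0,-0.0001,0,4,0,0.0119,0,-0.0009,0,12,0,0.0176,0,-0.0025,0,20,0,0.0236,0,-0.0053,0,29,0])

```text
time: 34.88
ee_pos: [0.5237, 0.1867, 0.0576]
eef_rot: [-0.68, 0.194, -0.193, 0.68]
ft_force: [-9.4, -0.5, 9.2]
width: 0.0129
```

Run:
```python
from h import *
s=st(); print(yaw(s))
P=r.camera('scene'); a=P['image'][200:290,240:340,::-1]; cv2.imwrite('pics/s23z.png',cv2.resize(a,None,fx=6,fy=6,interpolation=cv2.INTER_CUBIC))
```

```text
t 34.88 pos [0.5237 0.1867 0.0576] q [-0.6798  0.194  -0.1931  0.6804] F [-9.3932 -0.4548  9.1828] w 0.01290254960962919
j [-1.23    0.457   0.9996  1.8433 -0.4359  1.0809 -0.6193]
-31.771096610831293
```

View pics/s23z.png

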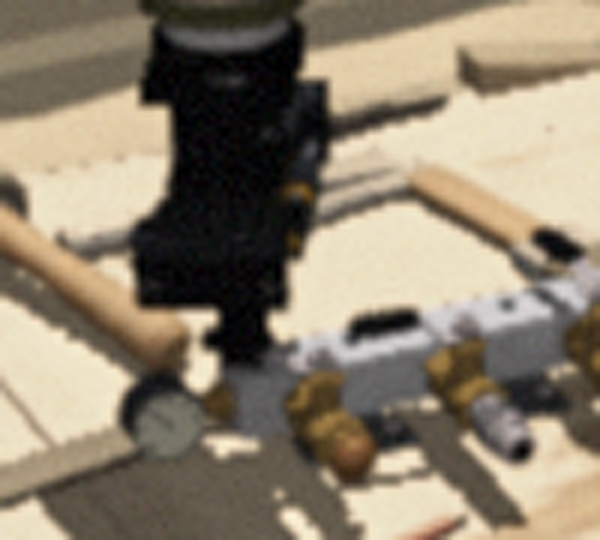

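Request:
arm_command(deltas=[0.0058,0,-0.0004,0,8,0,0.0116,0,-0.0016,0,16,0,0.0177,0,-0.0039,0,25,0,0.0235,0,-0.0072,0,34,0,0.0286,0,-0.0113,0,43,0,0.0331,0,-0.0161,0,52,0,0.0367,0,-0.0216,0,61,0,0.0367,0,-0.0216,0,61,0])

```text
time: 35.92
ee_pos: [0.5423, 0.1507, 0.0574]
eef_rot: [-0.489, 0.513, -0.509, 0.489]
ft_force: [-14.8, 4.9, 14.1]
width: 0.0128
```

Run:
```python
from h import *
s=st(); print(yaw(s))
```

```text
t 35.92 pos [0.5423 0.1507 0.0574] q [-0.4889  0.5128 -0.5093  0.4885] F [-14.8413   4.8731  14.1132] w 0.012816434574434796
j [-1.2693  0.6252  1.2185  1.8273 -0.6458  1.1624 -1.4466]
-92.55689623827115
```

Request:
arm_command(deltas=[0.003,0,0.002,0,2,0,0.005,0,0.002,0,3,0,0.005,0,0.002,0,3,0])

```text
time: 36.3
ee_pos: [0.5422, 0.1505, 0.0572]
eef_rot: [-0.477, 0.526, -0.518, 0.477]
ft_force: [-23.0, 18.1, 21.1]
width: 0.0129
```

Run:
```python
from h import *
s=st(); print(yaw(s))
P=r.camera('scene'); a=P['image'][200:290,240:340,::-1]; cv2.imwrite('pics/s24z.png',cv2.resize(a,None,fx=6,fy=6,interpolation=cv2.INTER_CUBIC))
```

```text
t 36.3 pos [0.5422 0.1505 0.0572] q [-0.477   0.5261 -0.5177  0.4771] F [-22.9503  18.0689  21.1301] w 0.0128533026013558
j [-1.2647  0.6315  1.2221  1.8252 -0.6576  1.1704 -1.4806]
-95.14135608741603
```

View pics/s24z.png

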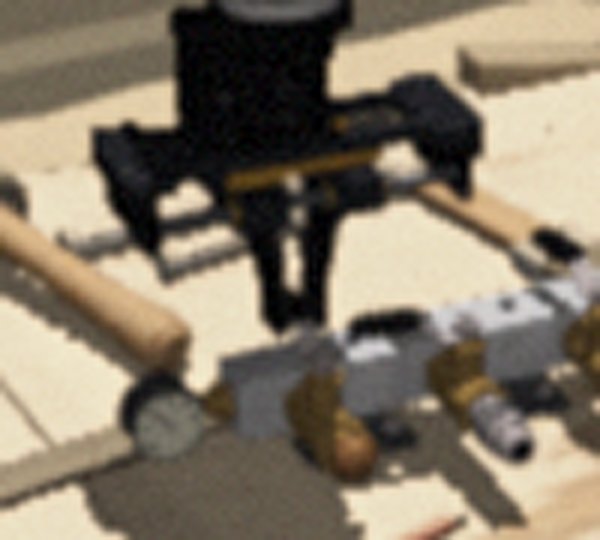

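Request:
arm_command(deltas=[0,0,-0.003,0,0,0,-0.002,0,-0.003,0,-3,0,-0.004,0,-0.003,0,-3,0,-0.004,0,-0.003,0,-3,0], hand=0.45)

```text
time: 36.85
ee_pos: [0.5439, 0.1481, 0.0573]
eef_rot: [0.488, -0.511, 0.511, -0.489]
ft_force: [0.5, -0.4, 0.5]
width: 0.0378
```

Request:
arm_command(deltas=[0,-0.02,0,0,0,0,0,-0.07,0,0,0,0,0,-0.13,0,0,0,0,0,-0.2,0,0,0,0])

```text
time: 37.35
ee_pos: [0.5434, 0.1469, 0.2527]
eef_rot: [0.488, -0.511, 0.512, -0.489]
ft_force: [-0.5, 1.7, 0.2]
width: 0.0391
```

Request:
arm_command(deltas=[-0.06,0,-0.01,0,-5,0,-0.12,0,-0.02,0,-10,0,-0.18,0,-0.03,0,-20,0,-0.24,-0.02,-0.05,0,-30,0,-0.3,-0.04,-0.08,0,-40,0,-0.33,-0.04,-0.1,0,-40,0])

```text
time: 38.1
ee_pos: [0.4575, 0.4838, 0.2923]
eef_rot: [-0.633, 0.311, -0.313, 0.636]
ft_force: [0.2, 0.3, -0.1]
width: 0.0387
```

Run:
```python
from h import *
s=st()
P=shot('scene','s25.png'); a=P['image'][180:300,240:430,::-1]; cv2.imwrite('pics/s25z.png',cv2.resize(a,None,fx=4,fy=4,interpolation=cv2.INTER_CUBIC))
a=shot('top','t25.png')['image']
cv2.imwrite('pics/t25z.png',cv2.resize(a[190:320,240:500,::-1],None,fx=3,fy=3,interpolation=cv2.INTER_CUBIC))
```

```text
t 38.1 pos [0.4575 0.4838 0.2923] q [-0.6334  0.3109 -0.313   0.6358] F [ 0.2186  0.3172 -0.1   ] w 0.03872694547904344
j [-1.4991  0.5376  0.9963  1.2131 -0.4438  1.6064 -1.5071]
```

View pics/s25z.png

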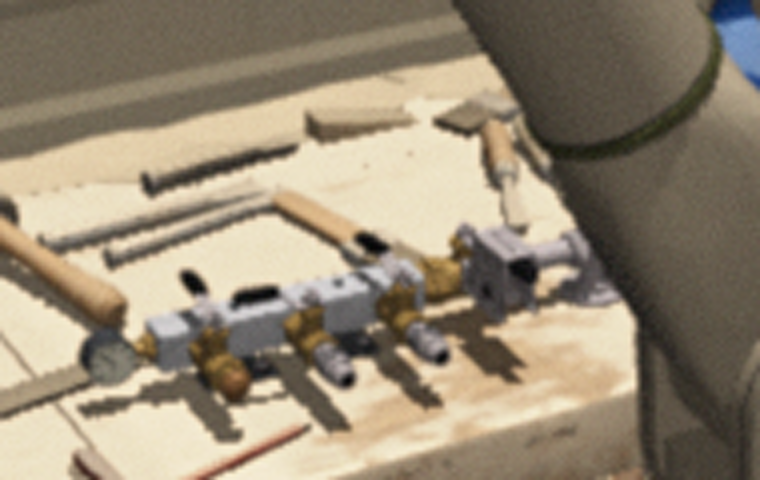

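View pics/t25z.png

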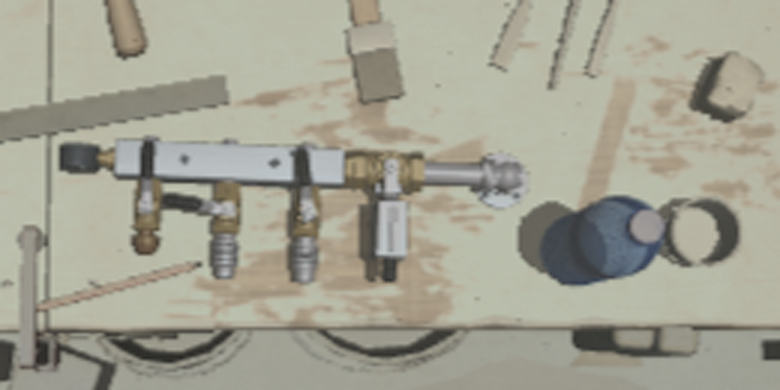

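View pics/t25.png

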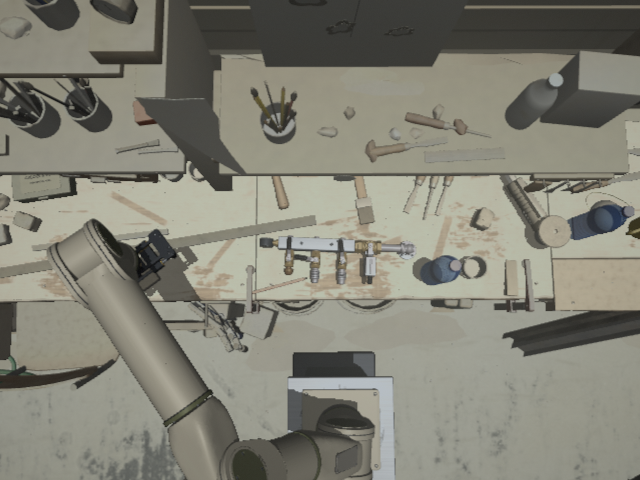

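Run:
```python
from h import *
print(r.close_job()); st()
```

```text
the job is handed in; nothing more can be done
None
the job is handed in; nothing more can be done
```

The manifold is isolated and bled, done in the order you asked, and I handed the job in at about 38 s of the 72 s allowed.

- **Bottle:** it stands upright at about (0.46, −0.29), clear of the supply handle's swing and about 5 cm short of the pot.
- **Supply handle:** it is shut across its pipe. I pushed it until I felt the stop (about 8 N) and it did not move further.
- **Lock-off cover:** it slid down past the sleeve and tongue with no side force, and seated at the expected height with 29 N of contact when pressed.
- **Bleed cock:** it is open, in line with its pipe. It held against the stop with about 18 N and no further movement.

The last top and scene pictures show the cover astride the shut handle, the bleed lever in line and both tool cocks as they were. The pot, stone and rubbing block show no sign of having moved, though I compared only the pot's position with the start. The gripper was empty and well clear when I handed in.

**What went wrong or disagreed:**
- **Fingertip height:** in the pictures the fingertips sit about 26 mm higher than the reported TCP. My first two tries at gripping the supply handle therefore closed just above it without moving it. I allowed for the offset from then on.
- **Close pass by the bottle:** while backing off from the first try, the gripper passed close to the bottle's neck. The pictures show the bottle did not move.
- **Bleed lever position:** it lay about 3 mm from where I had worked it out, which put about 12 N against its shut stop while I gripped it.

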